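# Make up a specimen collection kit in the kit tray

## Robot

A 6-joint arm with a two-finger parallel gripper is mounted at the origin on a cart in front of the work surface, level with it; the furniture and walls round the work are solid. World frame = base frame: x ahead of the robot, y to its left, z up, the work surface at z = 0. Lengths are in m, angles in rad, forces in N, time in s.
With the tool pointing down it reaches from about 0.35 to 0.775 m from the base axis. Payload 5.5 kg.
Tool frame: the origin (TCP) lies between the finger pads; the fingertips stand 19 mm ahead of it and the grasp point (between the pads) is the TCP; z points along the fingers, y is the direction in which the jaws open and shut (so a half turn about z gives the same grasp; the last joint's range is limited). The gripper opens to 85 mm and grips with 20 to 120 N. Pads are 22 mm wide; open, the fingers measure 114 mm over their backs; the gripper's body (76 mm by 85 mm) begins 54 mm behind the grasp point. The pads swing forward as they close: fully open they stand 13 mm farther back than shut.
Start: joints at [1.146, 0.313, 0.046, 1.304, 0, 1.431], TCP at [0.162, 0.552, 0.23] pointing down, gripper open.
Joint ranges: [-2.76, 2.76], [-0.86, 1.69], [-1.03, 1.26], [-2.2, 2.34], [-1.47, 1.5], [-3.14, 3.14]. Speed limits (rad/s): [2.57, 2.57, 3.14, 3.14, 3.14, 3.14].

## Interface

Orientations are given as a unit quaternion [w, x, y, z].
In Python, from workcell import get_state, cams, workorder gives the robot as it stands.
- The arm moves only by the tool play_rows, never from a script. Its argument "series" is text: rows parted by semicolons, each of 7 numbers parted by spaces: the opening in per cent of the stroke, from 0 (shut) to 100 (fully open), then the shift along the tool's x, y, z in cm, then the turn, a rotation vector about the tool's x, y, z in degrees. A call has 1 to 12 rows; each row shifts and turns the commanded pose from where the row before left it, along the tool's axes as they then stand; what a row does not reach is not made up. A row lasts 1/8 s, in which the tool goes at most 62.5 mm and 10.7 degrees, less where a joint would pass 70% of its speed; a pose out of reach is approached as far as the arm can. A call with a gripper value outside its range is refused whole. The fingers move at their own pace and stop on an object; "newtons" is the grip in N (left out, the last holds). Time passes only in rows, so rows that do not move let the fingers close. It gives the time, the measured TCP pose, the force and the opening at its end, in the units of the state.
- get_state(): the state, without advancing time (a new reading comes with each control period).
- cams.read_camera(name): name is "scene" or "top" or "wrist"; returns the picture (480x640x3 uint8, red, green, blue); there is no depth.
- cams.get_calibration(name): a dict with "fx", "fy", "cx", "cy" (pixels), "rvec" (rotation vector, rad) and "tvec" (3), from world to camera coordinates, as OpenCV has them. Camera axes: x right, y down, z forward; pixel columns grow to the right and rows downward; lengths in m; the calibration is good to about 2 mm. A picture is of the moment at which its call begins: read the wrist's pose just before it. get_calibration takes no time and is no camera call; for the wrist camera it gives the pose at the moment of the call.
- workorder.hand_in(): hands the job in, once; it reports no verdict.
The state is a dict: "clock": time; "joint_pos": joint angles; "qvel": joint speeds; "tau": joint torques, N m; "tcp_pos": TCP position; "orientation": TCP orientation; "wrist_force": force on the tool from outside, world axes, zero at the start; "ft_torque": the same for the moment, N m; "finger_gap": finger opening in m.
Only numpy, scipy, OpenCV 4.12 (cv2) and the standard library are available. Lean on these libraries where they do the work, as an engineer would, in place of code of your own. Each camera call takes 0.05 s, during which the arm holds its last target.

## Task

Make up the collection kit in the grey tray: stand the closed specimen cup upright in the middle of the round nest, lay the two sealed square gauze packs flat in the square pocket, one neatly on top of the other, and lay the thick marker across both cheeks of the pen rest, centred lengthwise. The cup without a lid, the torn-open wipe sachet and the slim pen do not belong in the kit: leave them where they are.

Things in the scene. Friction and masses are not known exactly. Their poses are not given: they have to be found in the camera images.
- capped_cup_center (a point): the closed specimen cup: clear upright cup with a ribbed white screw lid, 68 mm tall, body 54 mm and lid 59 mm in diameter (lid is the top 12 mm); origin on its axis half-way up (34 mm above its underside), z up. About 30 to 55 g.
- gauze_a_center (a point): a sealed square gauze pack lying flat, 52 x 52 x 9 mm, rigid; origin at its centre half-way up, x and y parallel to its sides, z up. About 15 g.
- gauze_b_center (a point): the other sealed square gauze pack, the same in every way.
- marker_center (a point): the thick felt marker, lying on the worktop: straight barrel with cap, 135 mm long, barrel 10 to 12 mm thick; origin at mid-length, about half-way up its 15 mm height over the clip (its top is 5 mm above the origin, its underside 7 mm below); y along its length. About 20 g.
- open_cup_center (a point): a used specimen cup WITHOUT a lid, open at the top, 60 mm tall, 54 mm at the rim; loose; origin on its axis half-way up. Look-alike, not part of the kit.
- wipe_center (a point): a torn-open flat wipe sachet, oblong, 57 x 83 x 5 mm, loose; origin at its middle, y along its length. Look-alike of the gauze packs, not part of the kit.
- pen_center (a point): a slim ballpoint pen, 145 mm long, barrel 9 mm with a pocket clip, loose; origin at mid-length, y along its length. Look-alike of the marker, not part of the kit.
- cup_nest_seat (a point): tray insert with a round nest: a ring wall 12 mm high, 76 mm clear inside, on a 90 (y) x 100 (x) mm base; origin: middle of its floor, 8 mm above the worktop; x across the tray (its 116 mm side), y along the tray, z up. Fixed, but the three inserts swap places in the tray, and the tray (116 x 294 mm, rim 12 mm high) stands and turns differently each time.
- pack_pocket_seat (a point): tray insert with a square pocket: four corner angles 16 mm high, 74 x 74 mm clear inside, each side open over 50 mm in its middle so that fingers can pass; same base; origin and axes as for the round nest (middle of its floor, 8 mm above the worktop; x across the tray).
- pen_rest_seat (a point): tray insert with a pen rest: two U-shaped cheeks, 8 mm thick, at x = -43 and +43 mm; a pen lies on both along x, on saddles 16 mm above the origin, between horns 34 mm apart and 12 mm higher than the saddles; between the cheeks the insert is open down to its floor; same base; origin and axes as for the round nest.
Mind the look-alikes: they are no part of the job. Leave any brown or pink look-alike of the part that bears capped_cup_center alone.

How it is judged:
By the outcome, as a careful person would: the job done as asked, in the order asked, and still so for the second after the job is handed in, with the robot touching nothing.
It also fails if it takes over 104 s, if anything falls off the work surface, if the arm or the gripper's body presses on something with over 40 N, if the wrist force passes 120 N, or if a joint passes its speed limit or range.

## Working session

There is one attempt and no reset: what is moved stays moved. The work goes in short steps, Python scripts to look and compute and a tool call to move; the robot and the scene stay as the last step left them, time stands still between calls to the robot, and variables do not carry over. Pictures are saved under pics/ and viewed, and the job is handed in when it is done.

Besides the shell and the picture viewer there is one more tool, called after "Call:" by a JSON object that holds its "method" and its "body". play_rows: Moves the arm, as the interface text tells. Its arguments: {"type":"object","properties":{"series":{"type":"string"},"newtons":{"type":"number"}},"required":["series"]}

```bash
ls; mkdir -p pics; python3 - <<'E'
from workcell import get_state,cams
import cv2
s=get_state(); print(s)
for n in ("top","scene","wrist"):
    im=cams.read_camera(n); cv2.imwrite(f"pics/{n}0.png",im[:,:,::-1]); c=cams.get_calibration(n);print(n,c)
E
```

```text
pics
{'clock': 0.0, 'joint_pos': array([ 1.14641627e+00,  3.14044318e-01,  4.49780574e-02,  1.30359617e+00,
       -1.07123283e-06,  1.43120309e+00]), 'qvel': array([ 0.00201387,  0.00011452, -0.00143056, -0.00025086,  0.00061669,
        0.00127326]), 'tau': array([ 3.86990205e-04, -4.80622780e+01,  2.98535997e+01,  1.90926046e-02,
       -3.97860704e-04, -6.95449330e-06]), 'tcp_pos': array([0.16134075, 0.55136685, 0.22918351]), 'orientation': array([-2.59120496e-04,  1.41912645e-01,  9.89878745e-01, -8.96349086e-04]), 'wrist_force': array([-0.78756539,  0.03062118, -0.37608542]), 'ft_torque': array([-0.03115228,  0.00015406, -0.04122165]), 'finger_gap': 0.085703030324298}
top {'fx': 467.4009074100545, 'fy': 467.4009074100545, 'cx': 319.70649698928213, 'cy': 244.71913436996587, 'rvec': array([ 2.20972838, -2.16342398,  0.04988106]), 'tvec': array([-0.01475861,  0.4686829 ,  1.34567791])}
scene {'fx': 517.7334163686235, 'fy': 517.7334163686235, 'cx': 322.0520885610779, 'cy': 237.4414529524598, 'rvec': array([ 1.99297413, -0.56197854,  0.30857801]), 'tvec': array([-0.39593053,  0.16623556,  1.20923928])}
wrist {'fx': 330.6287799384569, 'fy': 330.6287799384569, 'cx': 321.4891383631004, 'cy': 239.0970199176901, 'rvec': array([-2.334309  , -1.74962526, -0.23497465]), 'tvec': array([-0.57287916, -0.03467624,  0.37817908])}
```

View pics/top0.png

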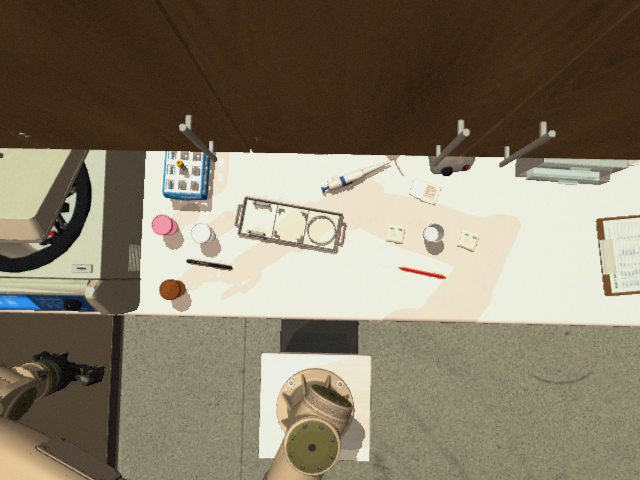

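View pics/scene0.png

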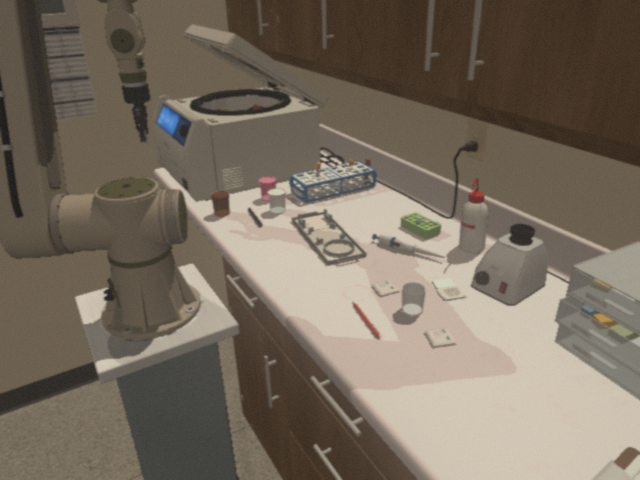

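View pics/wrist0.png

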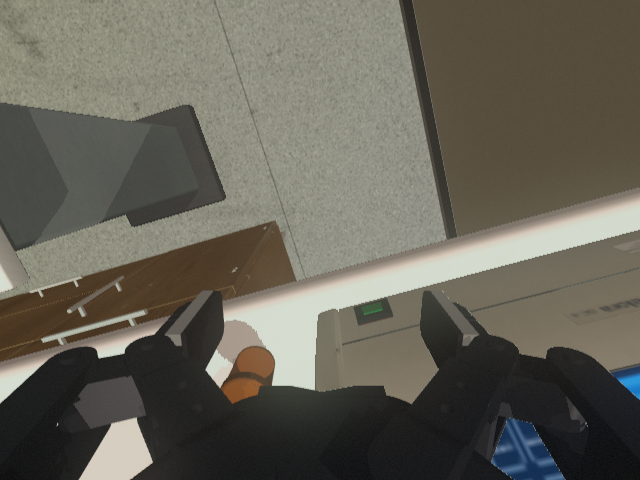

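```bash
cat > h.py <<'E'
import numpy as np,cv2
from workcell import get_state,cams
def cal(n):
    c=cams.get_calibration(n); K=np.array([[c['fx'],0,c['cx']],[0,c['fy'],c['cy']],[0,0,1]])
    return K,cv2.Rodrigues(np.array(c['rvec']))[0],np.array(c['tvec'])
def ray(n,u,v,z,C=None):
    K,R,t=C or cal(n); d=R.T@np.linalg.inv(K)@np.array([u,v,1.]); o=-R.T@t
    return (o+d*(z-o[2])/d[2])
def proj(n,P,C=None):
    K,R,t=C or cal(n); p=K@(R@np.array(P)+t); return p[:2]/p[2]
E
python3 - <<'E'
from h import *
im=cv2.imread('pics/top0.png')
a=cv2.resize(im[180:310,140:350],None,fx=3.8,fy=3.8,interpolation=cv2.INTER_CUBIC)
b=cv2.resize(im[160:300,370:500],None,fx=4.2,fy=4.2,interpolation=cv2.INTER_CUBIC)
cv2.imwrite('pics/ca.png',a);cv2.imwrite('pics/cb.png',b)
s=cv2.imread('pics/scene0.png')
cv2.imwrite('pics/cs.png',cv2.resize(s[160:350,200:470],None,fx=2.95,fy=2.95,interpolation=cv2.INTER_CUBIC))
for n,u,v,z in [('cap',203,233,.068),('blk1',187,262,.007),('blk2',232,268,.007),('red1',400,268,.007),('red2',445,277,.007),('g1',396,234,.009),('g2',468,241,.009),('open',433,234,.06),('tray',291,225,.01)]: print(n,ray('top',u,v,z).round(3))
E
```

```text
cap [0.492 0.322 0.068]
blk1 [0.411 0.382 0.007]
blk2 [0.396 0.25  0.007]
red1 [ 0.406 -0.24   0.007]
red2 [ 0.383 -0.37   0.007]
g1 [ 0.505 -0.227  0.009]
g2 [ 0.489 -0.436  0.009]
open [ 0.503 -0.322  0.06 ]
tray [0.525 0.08  0.01 ]
```

View pics/ca.png

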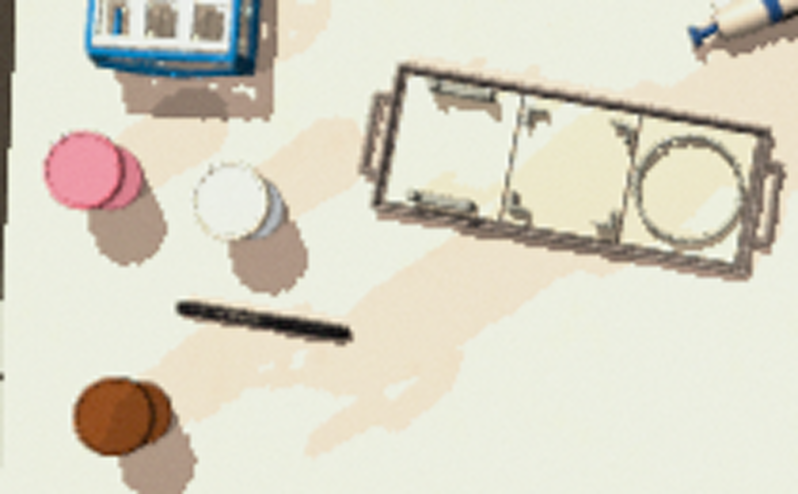

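View pics/cb.png

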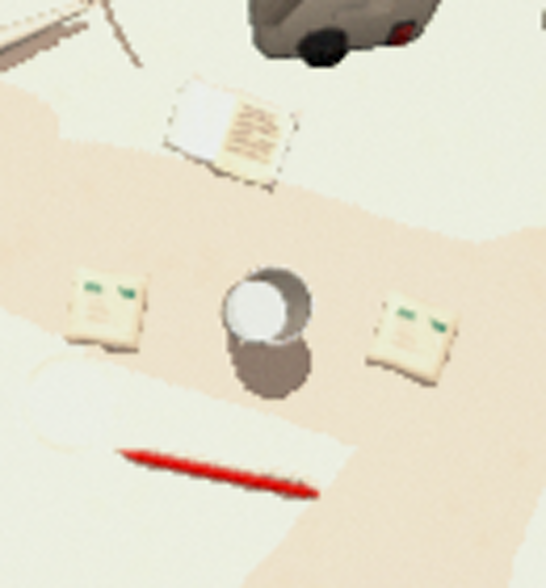

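View pics/cs.png

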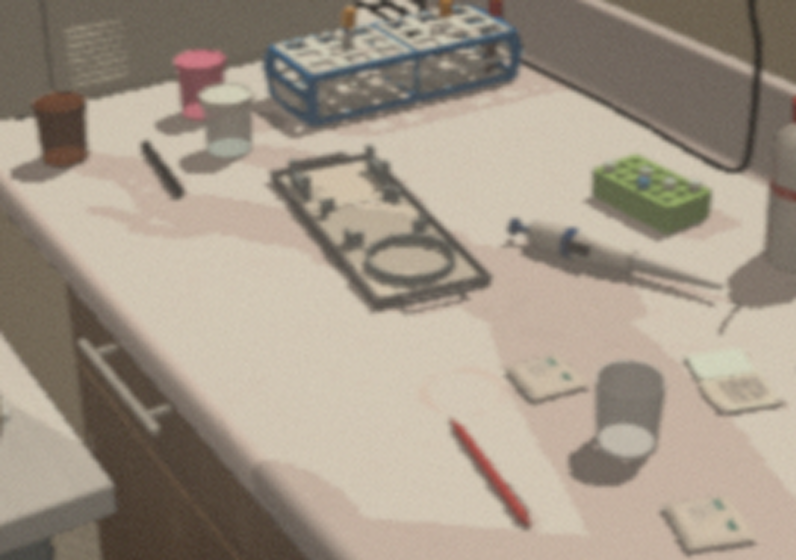

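```bash
python3 - <<'E'
from h import *
im=cv2.imread('pics/top0.png'); C=cal('top')
hsv=cv2.cvtColor(im,cv2.COLOR_BGR2HSV)
big=cv2.resize
def box(m,name,z):
    cs,_=cv2.findContours(m.astype(np.uint8),cv2.RETR_EXTERNAL,cv2.CHAIN_APPROX_NONE)
    for c in cs:
        if cv2.contourArea(c)<60: continue
        P=np.array([ray('top',u,v,z,C)[:2] for u,v in c[:,0]],np.float32)
        r=cv2.minAreaRect(P); print(name,c[:,0].mean(0).round(1),np.round(r[0],4),np.round(np.array(r[1])+.0028,4),round(r[2],1))
def roi(m,x0,y0,x1,y1):
    o=np.zeros_like(m);o[y0:y1,x0:x1]=m[y0:y1,x0:x1];return o
box(roi(hsv[...,2]<70,180,250,240,280),'black',.006)
box(roi((hsv[...,1]>150),390,255,455,290),'red',.005)
box(roi((hsv[...,2]<140),225,190,355,260),'tray',.012)
g=cv2.cvtColor(im,cv2.COLOR_BGR2LAB).astype(int)
for x,y in [(396,234),(390,228),(410,234),(468,241),(480,250),(203,233),(215,250),(203,215),(433,234)]: print(x,y,im[y,x],hsv[y,x])
# tool cam pose
from scipy.spatial.transform import Rotation as Ro
s=get_state();q=s['orientation'];R=Ro.from_quat([q[1],q[2],q[3],q[0]]).as_matrix()
K,Rc,t=cal('wrist');o=-Rc.T@t
print('cam in tool',R.T@(o-s['tcp_pos']),'\n',(R.T@Rc.T).round(3)); print(R.round(3))
E
```

```text
black [208.7 264.2] [0.4061 0.3178] [0.1342 0.0114] 81.8
red [422.5 272.5] [ 0.3947 -0.3053] [0.1356 0.0103] 79.6
tray [288.3 224.6] [0.5241 0.0818] [0.3234 0.1218] 81.1
396 234 [204 233 235] [ 28  34 235]
390 228 [158 191 157] [ 61  45 191]
410 234 [204 227 237] [ 21  36 237]
468 241 [192 224 235] [ 22  47 235]
480 250 [201 225 236] [ 21  38 236]
203 233 [230 238 236] [ 38   9 238]
215 250 [133 150 173] [ 13  59 173]
203 215 [224 237 235] [ 35  14 237]
433 234 [228 234 232] [ 40   7 234]
cam in tool [ 0.06693676 -0.00162666 -0.14389166] 
 [[ 0.    -0.964 -0.265]
 [ 1.     0.     0.001]
 [-0.    -0.265  0.964]]
[[-0.96   0.281 -0.001]
 [ 0.281  0.96  -0.001]
 [ 0.    -0.001 -1.   ]]
```

Call:
{"method": "play_rows", "body": {"series": "100 -4.5 -2.1 0 0 0 0;100 -4.5 -2.1 0 0 0 0;100 -4.5 -2.1 0 0 0 0;100 -4.5 -2.1 0 0 0 0;100 -4.5 -2.1 0 0 0 0;100 -4.5 -2.1 0 0 0 0;100 -4.4 -2.2 0 0 0 0;100 0 0 0 0 0 0", "newtons": 30}}

```text
clock: 1.15
tcp_pos: [0.4235, 0.3194, 0.2296]
orientation: [0.0, 0.144, 0.99, -0.0]
wrist_force: [-0.0, 0.4, -0.3]
finger_gap: 0.0853
```

```bash
python3 - <<'E'
from h import *
s=get_state();print(s['clock'],s['tcp_pos'],s['joint_pos'].round(2))
im=cams.read_camera('wrist'); cv2.imwrite('pics/w1.png',im[:,:,::-1]); C=cal('wrist'); np.save('pics/w1.npy',np.hstack([C[0],C[1],C[2][:,None]]))
print(proj('wrist',[.492,.322,.068]),proj('wrist',[.406,.318,.006]))
E
```

```text
1.15 [0.42352772 0.31939793 0.22964781] [ 0.5   0.23 -0.07  1.27 -0.    0.78]
[344.38838384 286.94000732] [316.64188218 196.839519  ]
```

View pics/w1.png

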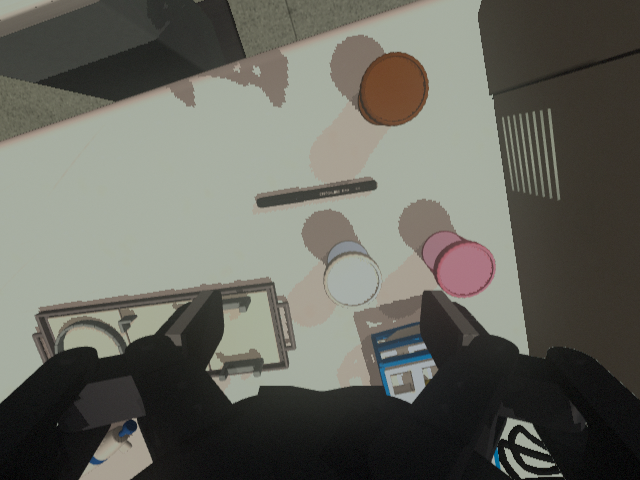

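```bash
cat >> h.py <<'E'
def seg(im,x0,y0,x1,y1,f):
    hsv=cv2.cvtColor(im,cv2.COLOR_BGR2HSV); m=np.zeros(im.shape[:2],np.uint8)
    m[y0:y1,x0:x1]=f(hsv[y0:y1,x0:x1].astype(int)); return m
def contours(m,mina=80):
    cs,_=cv2.findContours(m,cv2.RETR_EXTERNAL,cv2.CHAIN_APPROX_NONE); return sorted([c[:,0] for c in cs if cv2.contourArea(c)>mina],key=lambda c:-cv2.contourArea(c[:,None]))
def rect(n,c,z,C):
    P=np.array([ray(n,u,v,z,C)[:2] for u,v in c],np.float32); return cv2.minAreaRect(P)
def ld(f):
    a=np.load(f);return a[:,:3],a[:,3:6],a[:,6]
E
python3 - <<'E'
from h import *
im=cv2.imread('pics/w1.png');C=ld('pics/w1.npy')
cr=cv2.resize(im[170:320,240:420],None,fx=4,fy=4,interpolation=cv2.INTER_CUBIC);cv2.imwrite('pics/w1c.png',cr)
for c in contours(seg(im,245,170,385,215,lambda h:h[...,2]<75)): print(rect('w',c,.006,C))
g=cv2.cvtColor(im,cv2.COLOR_BGR2GRAY)
ci=cv2.HoughCircles(cv2.GaussianBlur(g,(3,3),0)[235:320,300:400],cv2.HOUGH_GRADIENT,1,30,param1=80,param2=12,minRadius=24,maxRadius=34)
for u,v,r in ci[0]: print(u+300,v+235,r,ray('w',u+300,v+235,.068,C),'expR',.0295*330/(.2296+.144-.068))
E
```

```text
((0.40213844180107117, 0.3179014325141907), (0.1333785355091095, 0.010785439051687717), 82.85131072998047)
351.5 277.5 26.6 [0.48427036 0.33143891 0.068     ] expR 31.855366492146597
```

View pics/w1c.png

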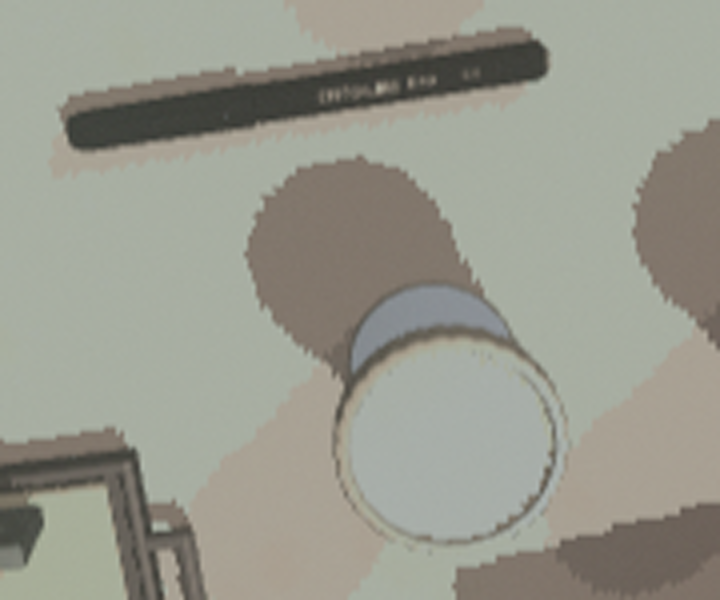

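```bash
python3 - <<'E'
from h import *
C=ld('pics/w1.npy')
print(ray('w',352.5,279.3,.068,C), ray('top',201,232.9,.068))
# body base: w1c bottom arc centre check
s=cv2.imread('pics/scene0.png');cv2.imwrite('pics/sc.png',cv2.resize(s[170:230,240:320],None,fx=8,fy=8,interpolation=cv2.INTER_CUBIC))
print(proj('scene',[.487,.329,.068]),proj('scene',[.487,.329,0]),proj('wrist',[.487,.329,0]))
E
```

```text
[0.48639789 0.331891   0.068     ] [0.49199671 0.32783814 0.068     ]
[275.79572492 191.18123905] [277.13759733 210.61991919] [345.11755215 258.60239123]
```

View pics/sc.png

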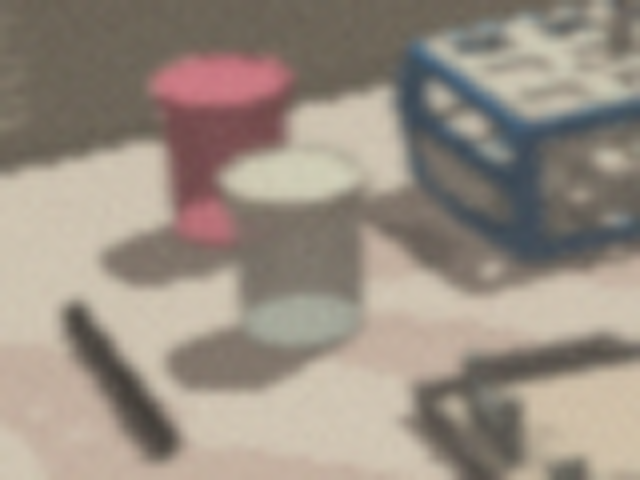

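Call:
{"method": "play_rows", "body": {"series": "100 -2.9 1.4 1.5 0 0 0;100 -2.9 1.4 1.5 0 0 0;100 0 0 2 0 0 0;100 0 0 2 0 0 0;100 0 0 1 0 0 0;100 0 0 0 0 0 0"}}

```text
clock: 1.95
tcp_pos: [0.4837, 0.3326, 0.1495]
orientation: [-0.001, 0.141, 0.99, -0.0]
wrist_force: [-0.7, 0.1, -0.6]
finger_gap: 0.0853
```

```bash
cat > snap.py <<'E'
from h import *
import sys
n=sys.argv[1]
s=get_state();print(s['clock'],s['tcp_pos'].round(4),s['orientation'].round(3),s['wrist_force'].round(1),s['finger_gap'])
C=cal('wrist');im=cams.read_camera('wrist'); cv2.imwrite(f'pics/{n}.png',im[:,:,::-1]); np.save(f'pics/{n}.npy',np.hstack([C[0],C[1],C[2][:,None]]))
E
python3 snap.py w2; python3 - <<'E'
from h import *
print(proj('wrist',[.487,.33,.068]))
E
```

```text
1.95 [0.4837 0.3326 0.1495] [-0.001  0.141  0.99  -0.   ] [-0.7  0.1 -0.6] 0.08534494271858341
[320.96079767 249.86647482]
```

View pics/w2.png

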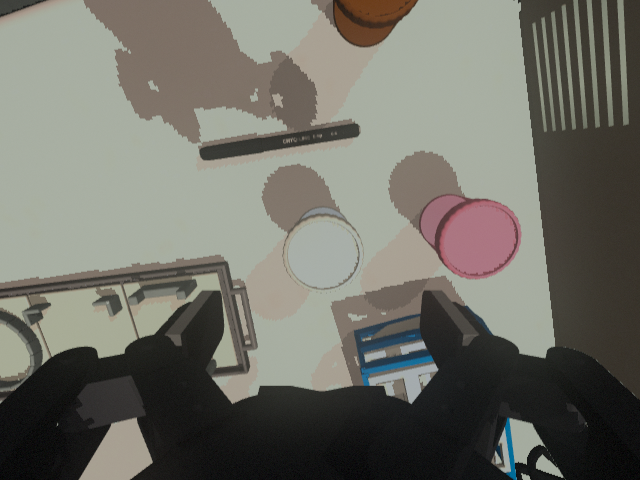

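```bash
python3 - <<'E'
from h import *
C=ld('pics/w2.npy')
im=cv2.imread('pics/w2.png')
p=ray('w',323,252.8,.068,C);print(p)
s=get_state()
from scipy.spatial.transform import Rotation as Ro
def tool(d):
    q=s['orientation'];R=Ro.from_quat([q[1],q[2],q[3],q[0]]).as_matrix();return R.T@d
print(tool(np.array([p[0],p[1],.036])-s['tcp_pos'])*100)
# tray corner rim pixel in w1 
for c in contours(seg(im,0,250,265,400,lambda h:h[...,2]<110),200)[:3]: print(c.min(0),c.max(0))
E
```

```text
[0.48851884 0.33069469 0.068     ]
[-0.45782223 -0.07748298 11.4354565 ]
[  0 261] [257 399]
```

Call:
{"method": "play_rows", "body": {"series": "100 -0.5 -0.1 2 0 0 0;100 0 0 2.5 0 0 0;100 0 0 2.5 0 0 0;100 0 0 2.2 0 0 0;100 0 0 2.1 0 0 0;100 0 0 0 0 0 0;30 0 0 0 0 0 0;30 0 0 0 0 0 0;30 0 0 0 0 0 0;30 0 0 0 0 0 0", "newtons": 30}}

```text
clock: 3.25
tcp_pos: [0.4906, 0.3304, 0.0389]
orientation: [0.001, 0.142, 0.99, 0.001]
wrist_force: [0.1, 0.3, 6.3]
finger_gap: 0.0577
```

Call:
{"method": "play_rows", "body": {"series": "30 0 0 0 0 0 0;30 0 0 0 0 0 0;30 0 0 0 0 0 0"}}

```text
clock: 3.62
tcp_pos: [0.4906, 0.3304, 0.0389]
orientation: [0.001, 0.142, 0.99, 0.001]
wrist_force: [-1.2, -0.6, 7.4]
finger_gap: 0.0582
```

```bash
python3 snap.py w3
```

```text
3.625 [0.4906 0.3304 0.0389] [0.001 0.142 0.99  0.001] [-1.2 -0.6  7.4] 0.05817485761583795
```

View pics/w3.png

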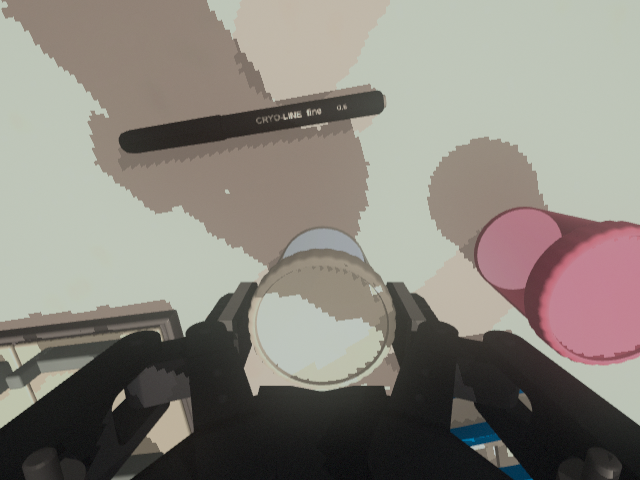

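Call:
{"method": "play_rows", "body": {"series": "30 0 0 -2 0 0 0;30 0 0 -3 0 0 0;30 0 0 -4 0 0 0;30 0 0 -4 0 0 0;30 -1.6 -4.6 0 0 0 0;30 -1.6 -4.6 0 0 0 0;30 -1.6 -4.6 0 0 0 0;30 -1.6 -4.6 0 0 0 0;30 0 0 0 0 0 0"}}

```text
clock: 4.8
tcp_pos: [0.4993, 0.1326, 0.1676]
orientation: [0.0, 0.144, 0.99, -0.0]
wrist_force: [0.3, 0.2, 0.1]
finger_gap: 0.0579
```

```bash
python3 snap.py w4
```

```text
4.8 [0.4993 0.1326 0.1676] [ 0.     0.144  0.99  -0.   ] [0.3 0.2 0.1] 0.05794491442697745
```

View pics/w4.png

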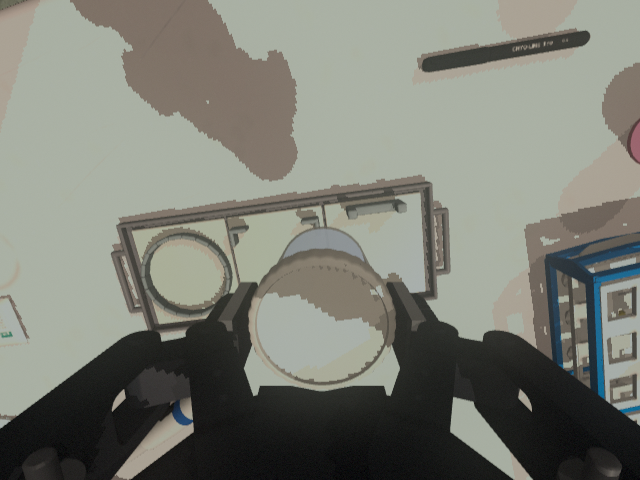

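```bash
python3 - <<'E'
from h import *
im=cv2.imread('pics/w4.png');C=ld('pics/w4.npy')
cv2.imwrite('pics/w4c.png',cv2.resize(im[200:340,100:260],None,fx=5,fy=5,interpolation=cv2.INTER_CUBIC)[:600])
m=seg(im,100,170,450,340,lambda h:(h[...,2]<110))
cv2.imwrite('pics/w4m.png',m[160:350,90:460]*255)
E
```

```text
(no output)
```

View pics/w4c.png

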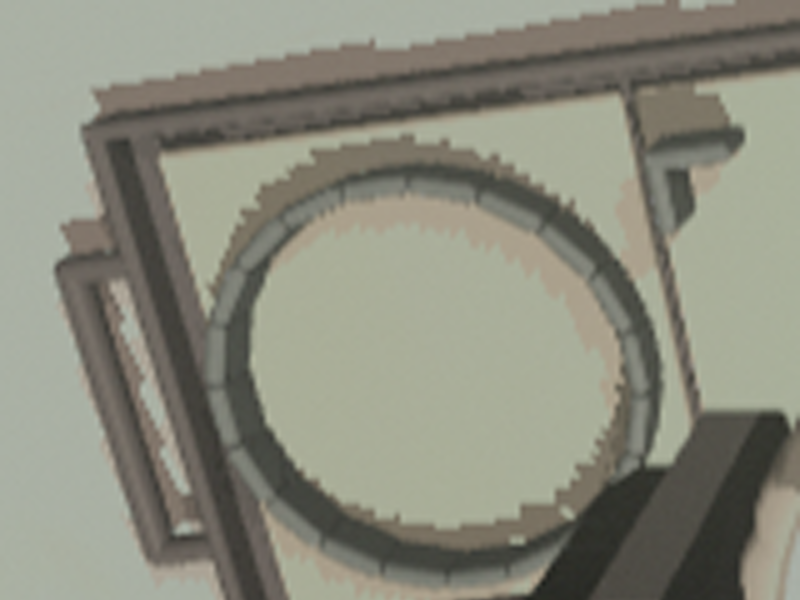

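View pics/w4m.png

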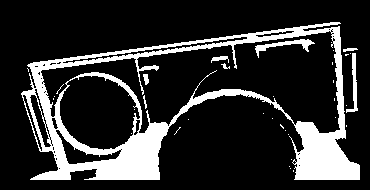

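```bash
python3 - <<'E'
from h import *
from scipy.optimize import least_squares
C=ld('pics/w4.npy')
p=np.array([(408,185),(478,195),(312,205),(265,240),(228,293),(217,355),(220,415),(252,472),(305,525),(362,557),(447,575),(510,570),(570,232),(615,293),(637,355),(643,400)])/5+[100,200]
P=np.array([ray('w',*q,.02,C)[:2] for q in p])
f=lambda a:np.hypot(*(P-a[:2]).T)-a[2]
r=least_squares(f,[.51,0,.04]);print(r.x.round(4),np.abs(r.fun).max())
a=ray('w',117,225,.012,C);b=ray('w',431,183,.012,C);print(a,b,np.hypot(*(b-a)[:2]),np.degrees(np.arctan2((b-a)[1],(b-a)[0])))
t=np.radians(81.1)
s=get_state();print(s['tcp_pos'])
E
```

```text
[ 0.5109 -0.0056  0.0401] 0.0016881002210781398
[ 0.44661634 -0.05134075  0.012     ] [0.49183095 0.23581258 0.012     ] 0.290691238049094 81.05178691410977
[0.49933421 0.13403755 0.1675349 ]
```

```bash
python3 - <<'E'
from h import *
from scipy.spatial.transform import Rotation as Ro
C=ld('pics/w3.npy')
print(ray('w',322.5,318.5,.068,C))
C=ld('pics/w4.npy'); 
p=ray('w',322.5,318.5,.1676-.0389+.068,C);print(p, p-[.4993,.1336,.1676])
s=get_state();q=s['orientation'];R=Ro.from_quat([q[1],q[2],q[3],q[0]]).as_matrix()
off=(p-s['tcp_pos']);off[2]=0;print(R.T@off)
tgt=np.array([.5109,-.0056,s['tcp_pos'][2]])-off
print(R.T@(tgt-s['tcp_pos'])*100)
E
```

```text
[0.48674626 0.33028462 0.068     ]
[0.49553748 0.13247601 0.1967    ] [-0.00376252 -0.00112399  0.0291    ]
[ 3.19683993e-03 -2.57560789e-03 -3.11525497e-06]
[-5.39472592e+00 -1.28026096e+01 -5.95503306e-03]
```

Call:
{"method": "play_rows", "body": {"series": "30 -1.8 -4.2 0 0 0 0;30 -1.8 -4.3 0 0 0 0;30 -1.8 -4.3 0 0 0 0;30 0 0 2.5 0 0 0;30 0 0 2.5 0 0 0;30 0 0 2.5 0 0 0;30 0 0 0 0 0 0;30 0 0 0 0 0 0"}}

```text
clock: 5.85
tcp_pos: [0.5157, -0.002, 0.093]
orientation: [0.001, 0.141, 0.99, 0.0]
wrist_force: [0.2, 0.1, -0.3]
finger_gap: 0.0578
```

```bash
python3 snap.py w5;python3 - <<'E'
from h import *
im=cams.read_camera('scene')[:,:,::-1];cv2.imwrite('pics/s5.png',cv2.resize(im[180:280,270:390],None,fx=5,fy=5,interpolation=cv2.INTER_CUBIC))
E
```

```text
5.85 [ 0.5157 -0.002   0.093 ] [0.001 0.141 0.99  0.   ] [ 0.2  0.1 -0.3] 0.057791896555381896
```

View pics/w5.png

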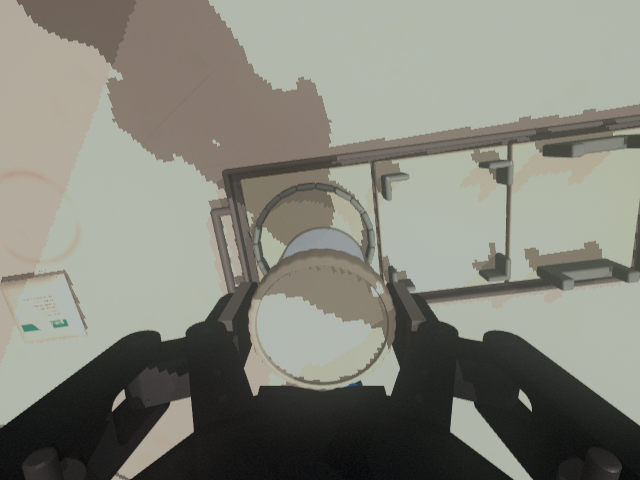

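View pics/s5.png

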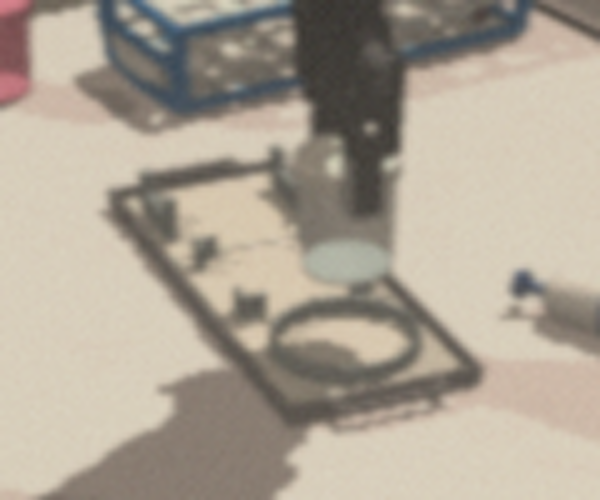

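```bash
python3 - <<'E'
from h import *
C=ld('pics/w5.npy')
n=[.5109,-.0056,.02]
print('ring proj',proj('w',n,C),[proj('w',[n[0]+.0401*np.cos(a),n[1]+.0401*np.sin(a),.02],C).round(0) for a in np.arange(0,6.28,.7854)])
print('cup',ray('w',322.5,318.5,.093-.0389+.068,C))
# scene
print('scene ring', (proj('scene',n)-[270,180])*5, 'cup bottom', (proj('scene',[.5109,-.0056,.054])-[270,180])*5)
im=cv2.imread('pics/w5.png');cv2.imwrite('pics/w5c.png',cv2.resize(im[160:290,240:390],None,fx=5,fy=5,interpolation=cv2.INTER_CUBIC)[:600])
E
```

```text
ring proj [316.64103712 244.25967304] [array([333., 296.]), array([367., 271.]), array([374., 228.]), array([346., 193.]), array([299., 188.]), array([264., 217.]), array([261., 260.]), array([290., 292.])]
cup [ 0.51181933 -0.00210544  0.1221    ]
scene ring [343.18901845 324.08261487] cup bottom [342.73435734 269.15458467]
```

View pics/w5c.png

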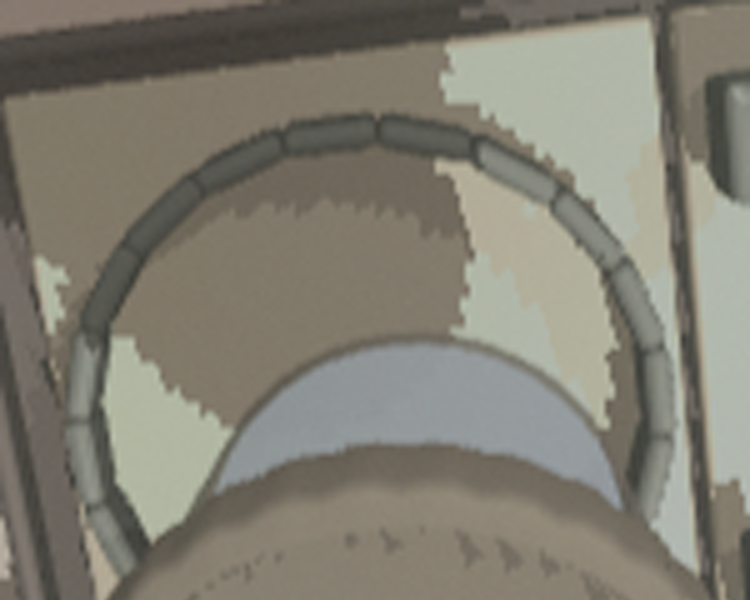

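```bash
python3 - <<'E'
from h import *
from scipy.optimize import least_squares
from scipy.spatial.transform import Rotation as Ro
C=ld('pics/w5.npy')
def fit(p,z,r0=None):
    P=np.array([ray('w',*q,z,C)[:2] for q in np.array(p)/5+[240,160]])
    if r0: f=lambda a:np.hypot(*(P-a[:2]).T)-r0; r=least_squares(f,[.51,0])
    else: f=lambda a:np.hypot(*(P-a[:2]).T)-a[2]; r=least_squares(f,[.51,0,.04])
    return r.x.round(4),np.abs(r.fun).max()
R_,e=fit([(85,420),(85,370),(110,290),(165,217),(240,160),(330,133),(425,137),(515,172),(587,227),(635,305),(653,385),(650,470),(95,500),(118,560)],.02);print(R_,e)
B=[(222,480),(290,385),(350,352),(418,340),(480,352),(540,390),(605,480)]
print(fit(B,.055),fit(B,.055,.027))
s=get_state();print(s['tcp_pos'])
q=s['orientation'];R=Ro.from_quat([q[1],q[2],q[3],q[0]]).as_matrix()
c=np.array([.5118,-.0021,0]);print(R.T@(np.r_[R_[:2],0]-c)*100)
E
```

```text
[ 0.5107 -0.0076  0.0394] 0.0009861315938590534
(array([ 0.5154, -0.0028,  0.0231]), np.float64(0.00039037432385541707)) (array([ 0.5199, -0.0041]), np.float64(0.0021086486942570593))
[ 0.51608848 -0.00242327  0.09341223]
[-4.85309887e-02 -5.58788622e-01 -1.36580476e-04]
```

```bash
python3 - <<'E'
from h import *
for d in ([0,0,0],[0,-.01,0],[-.01,0,0]): print((proj('scene',np.array([.5109,-.0056,.02])+d)-[270,180])*5)
print('ring', ray('scene',346/5+270,337/5+180,.02),'cupbot',ray('scene',347/5+270,262/5+180,.055))
E
```

```text
[343.18901845 324.08261487]
[352.98803676 331.44351632]
[327.7535887  328.86221303]
ring [ 0.50434083 -0.01881334  0.02      ] cupbot [ 0.51634801 -0.00135442  0.055     ]
```

Call:
{"method": "play_rows", "body": {"series": "30 0.25 -0.6 0 0 0 0;30 0 0 1.5 0 0 0;30 0 0 1.5 0 0 0;30 0 0 1 0 0 0;30 0 0 0.4 0 0 0;30 0 0 0 0 0 0;30 0 0 0 0 0 0"}}

```text
clock: 6.82
tcp_pos: [0.5112, -0.0078, 0.0482]
orientation: [0.0, 0.142, 0.99, 0.0]
wrist_force: [-0.5, 0.0, 0.5]
finger_gap: 0.0579
```

```bash
python3 snap.py w6;python3 - <<'E'
from h import *
im=cams.read_camera('scene')[:,:,::-1];cv2.imwrite('pics/s6.png',cv2.resize(im[180:280,270:390],None,fx=5,fy=5,interpolation=cv2.INTER_CUBIC))
im=cv2.imread('pics/w6.png');cv2.imwrite('pics/w6c.png',cv2.resize(im[180:320,220:420],None,fx=4,fy=4,interpolation=cv2.INTER_CUBIC))
E
```

```text
6.825 [ 0.5112 -0.0078  0.0482] [0.    0.142 0.99  0.   ] [-0.5  0.   0.5] 0.057859549346014616
```

View pics/w6c.png

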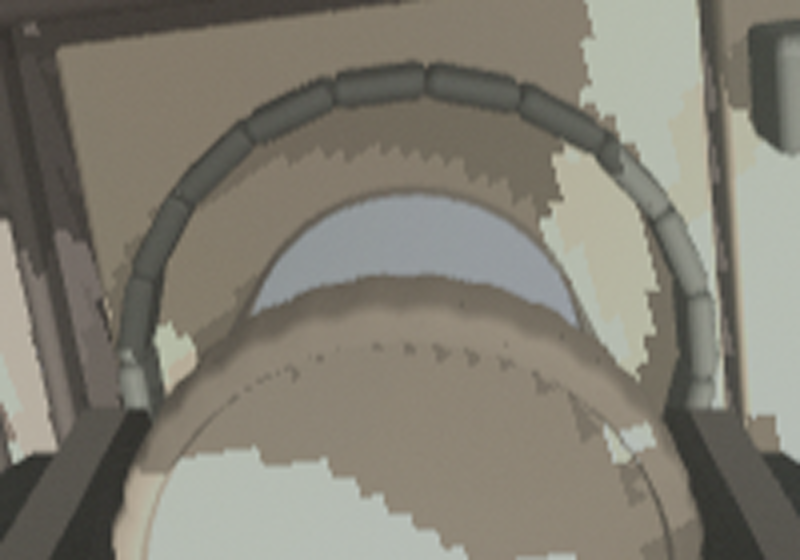

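View pics/s6.png

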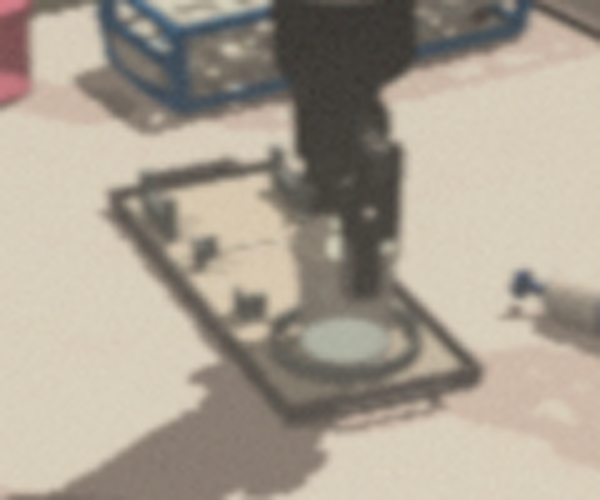

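```bash
python3 - <<'E'
from h import *
from scipy.optimize import least_squares
C=ld('pics/w6.npy')
def fit(p,z,r0=None):
    P=np.array([ray('w',*q,z,C)[:2] for q in np.array(p)/4+[220,180]])
    f=(lambda a:np.hypot(*(P-a[:2]).T)-r0) if r0 else (lambda a:np.hypot(*(P-a[:2]).T)-a[2]); r=least_squares(f,[.51,0]+([] if r0 else [.04]))
    return r.x.round(4),np.abs(r.fun).max()
print(fit([(135,380),(143,310),(165,235),(215,160),(290,108),(380,85),(470,86),(565,125),(640,185),(685,265),(700,340)],.02))
B=[(255,300),(300,235),(350,205),(418,192),(480,203),(530,235),(577,310)]
print(fit(B,.0095),fit(B,.0095,.0231))
E
```

```text
(array([ 0.5097, -0.0073,  0.039 ]), np.float64(0.0005878389518083199))
(array([ 0.5125, -0.0084,  0.0246]), np.float64(0.00015885759286854775)) (array([ 0.5107, -0.0079]), np.float64(0.0010632208462542925))
```

Call:
{"method": "play_rows", "body": {"series": "30 0.1 0 0.1 0 0 0;30 0 0 0 0 0 0;75 0 0 0 0 0 0;90 0 0 0 0 0 0;90 0 0 0 0 0 0;90 0 0 -2 0 0 0;90 0 0 -4 0 0 0;90 0 0 -5 0 0 0;90 0 0 -4 0 0 0;90 2 0 0 0 0 0;90 0 0 0 0 0 0"}}

```text
clock: 8.3
tcp_pos: [0.4901, -0.0017, 0.1976]
orientation: [0.0, 0.142, 0.99, 0.0]
wrist_force: [0.6, -0.1, -0.3]
finger_gap: 0.0768
```

```bash
python3 snap.py w7
```

```text
8.3 [ 0.4901 -0.0017  0.1976] [0.    0.142 0.99  0.   ] [ 0.6 -0.1 -0.3] 0.07679079583310887
```

View pics/w7.png

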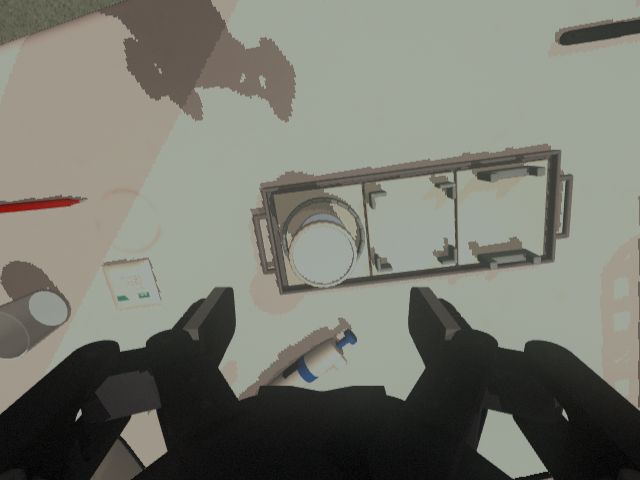

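```bash
python3 - <<'E'
from h import *
im=cv2.imread('pics/w7.png');C=ld('pics/w7.npy')
for p in [(.524,.0815),(.538,.1704),(.51,-.0074)]: print(proj('w',[*p,.008],C))
u=np.array([np.cos(np.radians(81.05)),np.sin(np.radians(81.05))]);v=np.array([u[1],-u[0]])
for a in (-1,1):
  for b in (-1,1): print('pocket corner top inner',proj('w',[*(np.array([.524,.0815])+.037*(a*u+b*v)),.024],C))
cv2.imwrite('pics/w7a.png',cv2.resize(im[140:300,340:560],None,fx=3.6,fy=3.6,interpolation=cv2.INTER_CUBIC))
cv2.imwrite('pics/w7b.png',cv2.resize(im[240:330,80:180],None,fx=6,fy=6,interpolation=cv2.INTER_CUBIC))
E
```

```text
[409.26833787 224.49096687]
[497.15203483 213.53891702]
[322.9114441 235.2527468]
pocket corner top inner [372.80618283 195.75242854]
pocket corner top inner [379.09684539 267.60595021]
pocket corner top inner [450.14916381 185.85481176]
pocket corner top inner [451.98262373 258.81299811]
```

View pics/w7a.png

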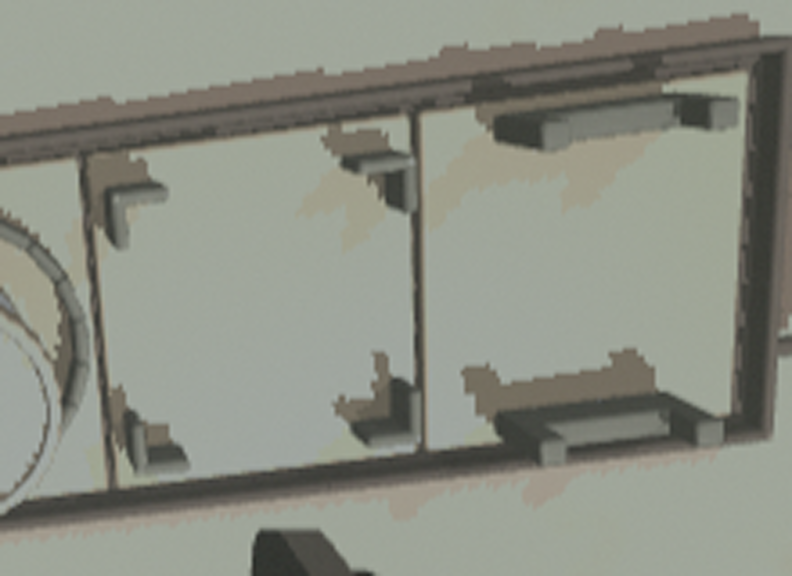

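View pics/w7b.png

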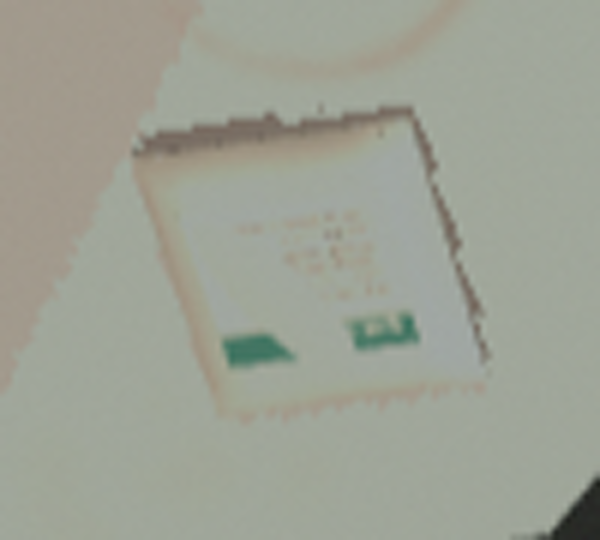

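```bash
python3 - <<'E'
from h import *
C=ld('pics/w7.npy')
P=np.array([ray('w',u/6+80,v/6+240,.007,C)[:2] for u,v in [(137,150),(413,108),(488,385),(222,415)]],np.float32)
print(P,P.mean(0),cv2.minAreaRect(P))
for i in range(4):
    d=P[(i+1)%4]-P[i];print(np.hypot(*d),np.degrees(np.arctan2(d[1],d[0])))
E
```

```text
[[ 0.47572747 -0.24311629]
 [ 0.48227552 -0.19253491]
 [ 0.5358595  -0.20154306]
 [ 0.5276458  -0.2513891 ]] [ 0.50537705 -0.22214584] ((0.504938006401062, -0.2220994532108307), (0.050972986966371536, 0.05433564633131027), 80.64280700683594)
0.05100346 82.62376
0.054335926 -9.542918
0.050518222 -99.35719
0.05257333 170.94646
```

Call:
{"method": "play_rows", "body": {"series": "90 -1.9 -5.2 0 0 0 0;90 -1.9 -5.2 0 0 0 0;90 -1.9 -5.2 0 0 0 0;90 -2 -5.1 0 0 0 10;90 0 0 1 0 0 10.3;90 0 0 1 0 0 10.3;90 0 0 1 0 0 10.3;90 0 0 1 0 0 10.3;90 0 0 1 0 0 10.3;90 0 0 1 0 0 10.3;90 0 0 1 0 0 10.3;90 0 0 0 0 0 0"}}

```text
clock: 9.85
tcp_pos: [0.5059, -0.222, 0.1253]
orientation: [-0.001, 0.757, 0.654, -0.0]
wrist_force: [-0.5, -0.2, 0.2]
finger_gap: 0.0769
```

```bash
python3 snap.py w8
```

```text
9.85 [ 0.5059 -0.222   0.1253] [-0.001  0.757  0.654 -0.   ] [-0.5 -0.2  0.2] 0.07687494714301144
```

View pics/w8.png

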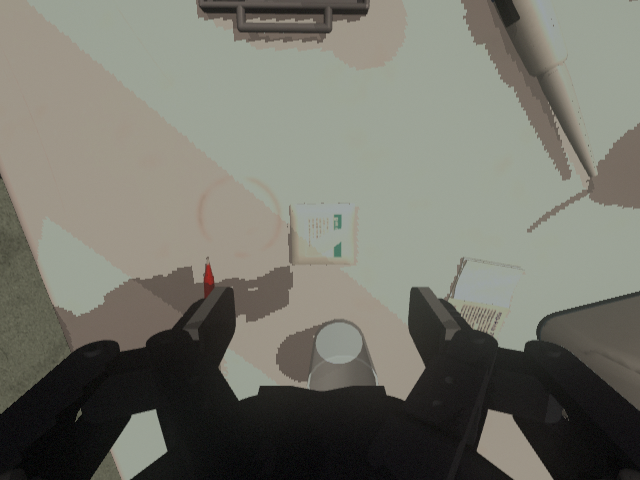

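```bash
cat >> h.py <<'E'
from scipy.spatial.transform import Rotation as Ro
def toolmove(tgt):
    s=get_state();q=s['orientation'];R=Ro.from_quat([q[1],q[2],q[3],q[0]]).as_matrix();return (R.T@(np.array(tgt)-s['tcp_pos'])*100).round(2)
def quad(n,px,z,C):
    P=np.array([ray(n,u,v,z,C)[:2] for u,v in px]); d=[P[(i+1)%4]-P[i] for i in range(4)]
    return P.mean(0).round(4),[(round(float(np.hypot(*e)),4),round(float(np.degrees(np.arctan2(e[1],e[0])))%90,1)) for e in d]
E
python3 - <<'E'
from h import *
im=cv2.imread('pics/w8.png');C=ld('pics/w8.npy')
cv2.imwrite('pics/w8b.png',cv2.resize(im[190:280,270:380],None,fx=6,fy=6,interpolation=cv2.INTER_CUBIC))
print(quad('w',[(290,203),(357,203),(357,264),(291.5,265)],.007,C))
print(get_state()['joint_pos'])
E
```

```text
(array([ 0.5071, -0.2247]), [(0.0535, 81.7), (0.0516, 83.3), (0.055, 82.7), (0.0525, 81.6)])
[-5.58820540e-01  3.24802901e-01 -1.98935758e-01  1.04897494e+00
  3.38053608e-05  1.15560238e+00]
```

View pics/w8b.png

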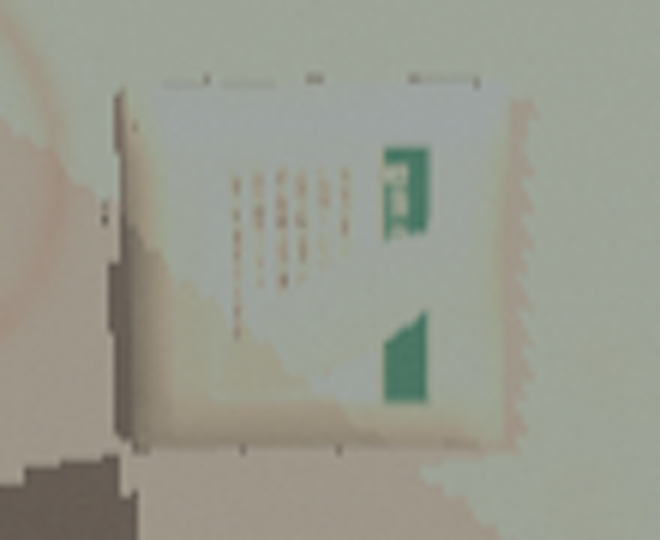

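Call:
{"method": "play_rows", "body": {"series": "90 -0.2 0.05 2 0 0 0;90 0 0 3 0 0 0;90 0 0 2.5 0 0 0;90 0 0 1.7 0 0 0;90 0 0 0 0 0 0"}}

```text
clock: 10.52
tcp_pos: [0.5059, -0.2238, 0.0339]
orientation: [-0.001, 0.756, 0.654, -0.0]
wrist_force: [0.3, -0.2, 1.0]
finger_gap: 0.0768
```

```bash
python3 snap.py w9; python3 -c "
from h import *
print(toolmove([.5065,-.2243,.02]))"
```

```text
10.525 [ 0.5059 -0.2238  0.0339] [-0.001  0.756  0.654 -0.   ] [ 0.3 -0.2  1. ] 0.0768232373099802
[-0.01 -0.01  1.5 ]
```

View pics/w9.png

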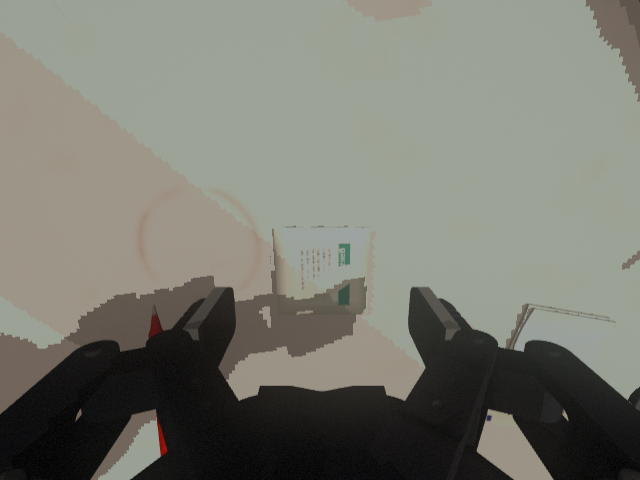

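Call:
{"method": "play_rows", "body": {"series": "76 0 0 0.6 0 0 0;76 0 0 0.5 0 0 0;76 0 0 0.3 0 0 0;76 0 0 0 0 0 0;76 0 0 0 0 0 0"}}

```text
clock: 11.2
tcp_pos: [0.5068, -0.2243, 0.0212]
orientation: [0.0, 0.757, 0.653, 0.0]
wrist_force: [0.1, -0.7, 0.2]
finger_gap: 0.0648
```

```bash
python3 snap.py w10; python3 -c "
from h import *
im=cams.read_camera('scene')[:,:,::-1];cv2.imwrite('pics/s10.png',cv2.resize(im[220:350,320:480],None,fx=5,fy=5,interpolation=cv2.INTER_CUBIC)[:600])"
```

```text
11.2 [ 0.5068 -0.2243  0.0212] [0.    0.757 0.653 0.   ] [ 0.1 -0.7  0.2] 0.0648418371572025
```

View pics/w10.png

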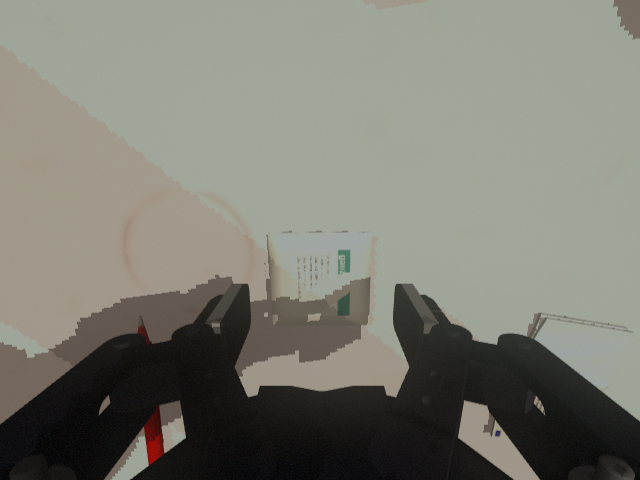

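View pics/s10.png

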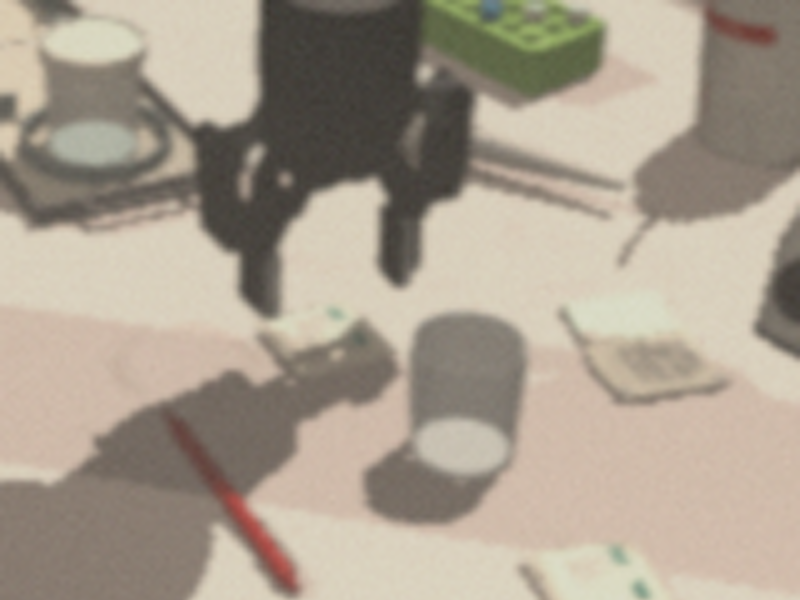

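```bash
python3 -c "
from h import *
j=np.array([.99,-.14]);c=np.array([.5068,-.2243])
for z in (0,.01,.02,.03): print(z,[((proj('scene',[*(c+s*j),z])-[320,220])*5).round(0) for s in (-.037,0,.037)])
print(((proj('scene',[.5065,-.2243,.009])-[320,220])*5).round(0))
"
```

```text
0 [array([259., 360.]), array([327., 343.]), array([393., 325.])]
0.01 [array([259., 343.]), array([327., 325.]), array([394., 308.])]
0.02 [array([260., 326.]), array([328., 308.]), array([395., 291.])]
0.03 [array([260., 308.]), array([329., 291.]), array([396., 274.])]
[327. 327.]
```

Call:
{"method": "play_rows", "body": {"series": "76 0 0 0.5 0 0 0;76 0 0 0.5 0 0 0;76 0 0 0 0 0 0"}}

```text
clock: 11.68
tcp_pos: [0.5062, -0.2239, 0.0104]
orientation: [-0.001, 0.757, 0.653, -0.0]
wrist_force: [-0.1, 0.1, -0.3]
finger_gap: 0.0651
```

```bash
python3 snap.py w11; python3 -c "
from h import *
im=cams.read_camera('scene')[:,:,::-1];cv2.imwrite('pics/s11.png',cv2.resize(im[220:350,320:480],None,fx=5,fy=5,interpolation=cv2.INTER_CUBIC)[:600])"
```

```text
11.675 [ 0.5062 -0.2239  0.0104] [-0.001  0.757  0.653 -0.   ] [-0.1  0.1 -0.3] 0.0651482258499055
```

View pics/w11.png

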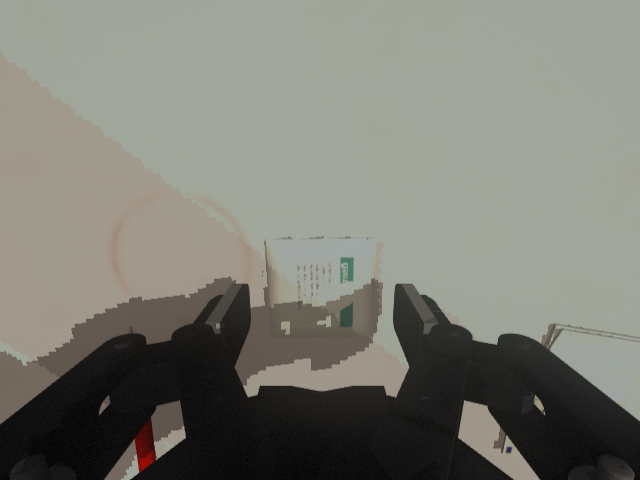

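View pics/s11.png

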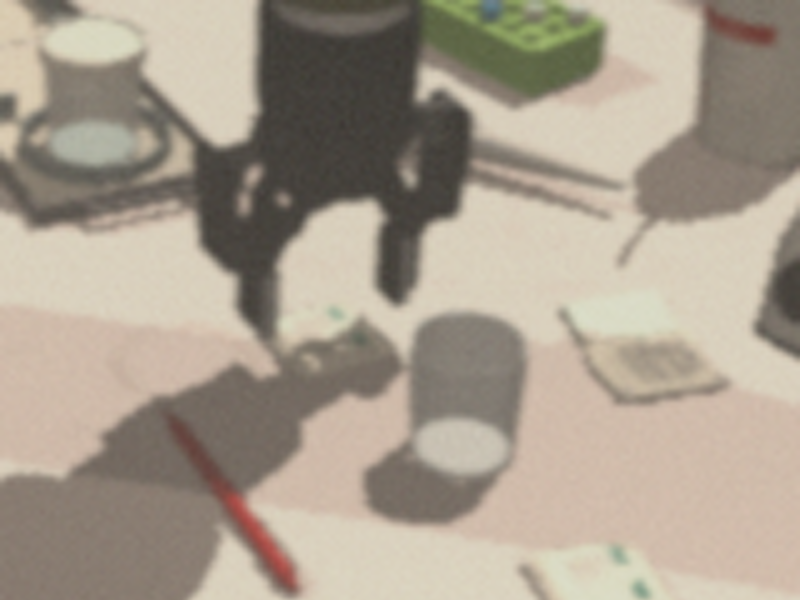

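Call:
{"method": "play_rows", "body": {"series": "76 0 0 0.5 0 0 0;76 0 0 0.5 0 0 0;76 0 0 0.3 0 0 0;76 0 0 0 0 0 0"}}

```text
clock: 12.28
tcp_pos: [0.5064, -0.2241, -0.0024]
orientation: [-0.0, 0.757, 0.653, -0.0]
wrist_force: [0.2, -0.7, 0.0]
finger_gap: 0.0645
```

```bash
python3 snap.py w12; python3 -c "
from h import *
im=cams.read_camera('scene')[:,:,::-1];cv2.imwrite('pics/s12.png',cv2.resize(im[220:350,320:480],None,fx=5,fy=5,interpolation=cv2.INTER_CUBIC)[:600])"
```

```text
12.275 [ 0.5064 -0.2241 -0.0024] [-0.     0.757  0.653 -0.   ] [ 0.2 -0.7  0. ] 0.0645288368712927
```

View pics/w12.png

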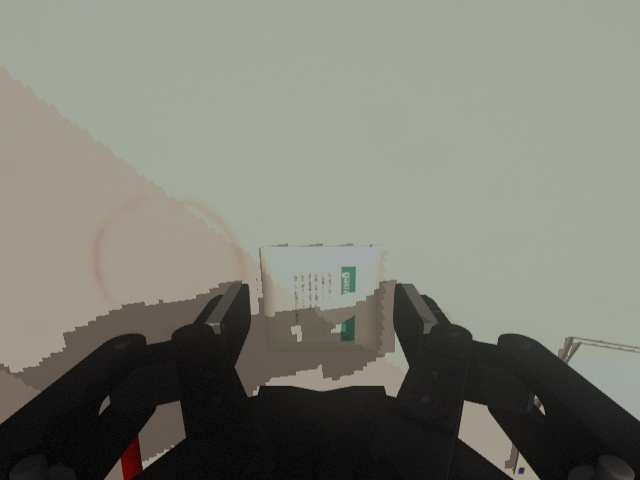

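View pics/s12.png

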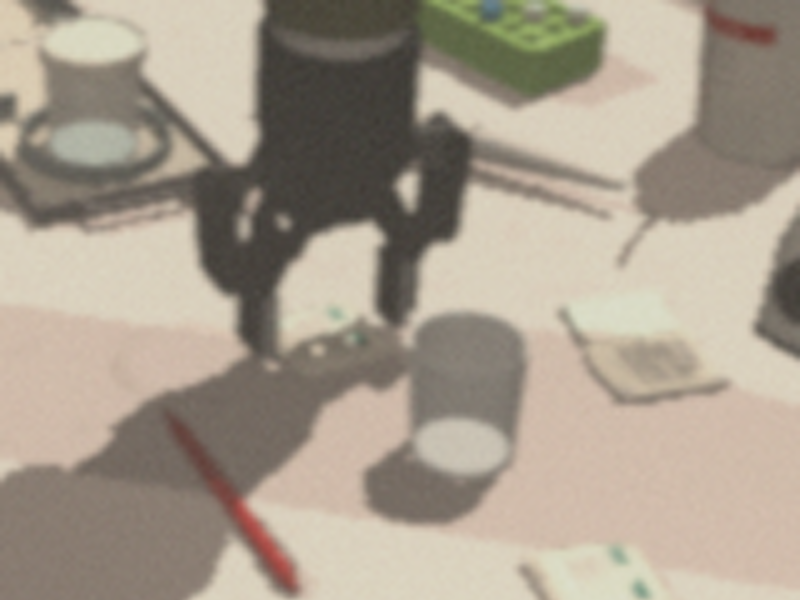

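Call:
{"method": "play_rows", "body": {"series": "76 0 0 0.3 0 0 0;76 0 0 0.3 0 0 0;76 0 0 0 0 0 0;40 0 0 0 0 0 0;40 0 0 0 0 0 0;40 0 0 0 0 0 0;40 0 0 0 0 0 0", "newtons": 30}}

```text
clock: 13.25
tcp_pos: [0.5087, -0.2256, -0.0044]
orientation: [0.003, 0.757, 0.653, 0.001]
wrist_force: [-2.3, 2.6, 23.5]
finger_gap: 0.0511
```

```bash
python3 snap.py w13
```

```text
13.25 [ 0.5087 -0.2256 -0.0044] [0.003 0.757 0.653 0.001] [-2.3  2.6 23.5] 0.05112849864937331
```

View pics/w13.png

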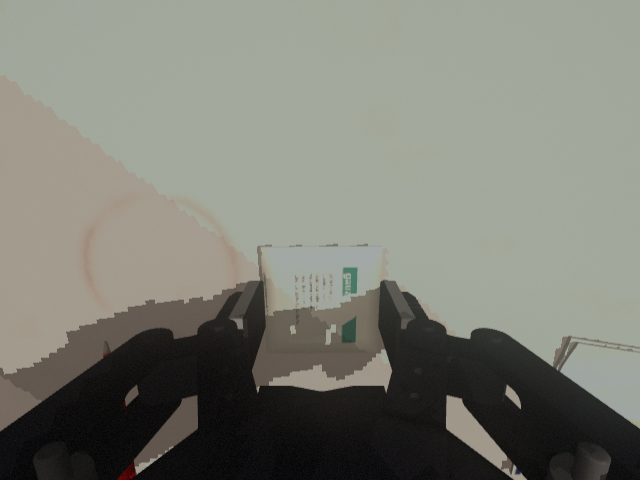

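```bash
python3 -c "
from h import *
C=ld('pics/w13.npy')
print(quad('w',[(259,246),(383.5,246),(379,351),(266,352)],.008,C), proj('w',[.5087,-.2256,-.0044],C))
print(get_state()['tcp_pos'])"
```

```text
(array([ 0.509 , -0.2242]), [(0.0516, 81.5), (0.0499, 82.1), (0.0514, 82.0), (0.0503, 82.3)]) [321.50467729 292.1931479 ]
[ 0.50874853 -0.22555768 -0.00437908]
```

Call:
{"method": "play_rows", "body": {"series": "40 0 0 -1.5 0 0 0;40 0 0 -2.5 0 0 0;40 0 0 -4 0 0 0;40 0 0 -4 0 0 0;40 0 0 0 0 0 0"}}

```text
clock: 13.92
tcp_pos: [0.5089, -0.2256, 0.1156]
orientation: [0.003, 0.757, 0.653, 0.001]
wrist_force: [0.2, 0.3, -0.7]
finger_gap: 0.0511
```

```bash
python3 snap.py w14;  python3 -c "
from h import *
print(toolmove([.524,.0815,.11]))"
```

```text
13.925 [ 0.5089 -0.2256  0.1156] [0.003 0.757 0.653 0.001] [ 0.2  0.3 -0.7] 0.051067475181042744
[30.54 -2.87  0.31]
```

View pics/w14.png

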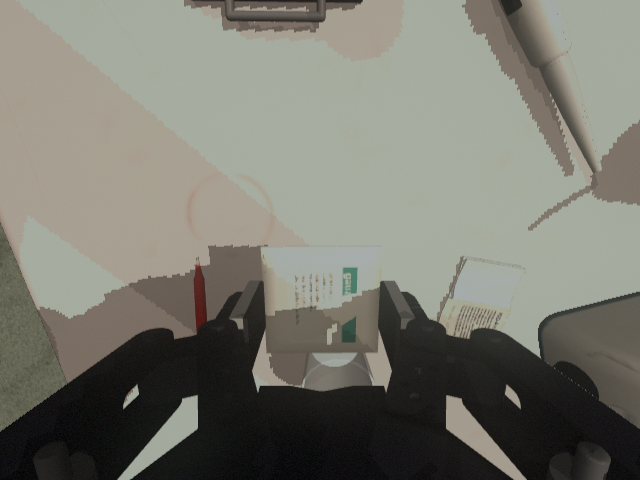

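Call:
{"method": "play_rows", "body": {"series": "40 4 -0.4 0 0 0 0;40 5.3 -0.5 0 0 0 0;40 5.3 -0.5 0 0 0 0;40 5.3 -0.5 0 0 0 0;40 5.3 -0.5 0 0 0 0.7;40 3.5 -0.3 0 0 0 0;40 0 0 0 0 0 0;40 0 0 0 0 0 0"}}

```text
clock: 14.98
tcp_pos: [0.5216, 0.0633, 0.1109]
orientation: [-0.001, 0.761, 0.649, -0.001]
wrist_force: [-0.4, -0.8, 0.0]
finger_gap: 0.0511
```

```bash
python3 snap.py w15;  python3 -c "
from h import *
print(toolmove([.524,.0815,.11]))"
```

```text
14.975 [0.5216 0.0633 0.1109] [-0.001  0.761  0.649 -0.001] [-0.4 -0.8  0. ] 0.05110918926588473
[ 1.87 -0.07  0.11]
```

View pics/w15.png

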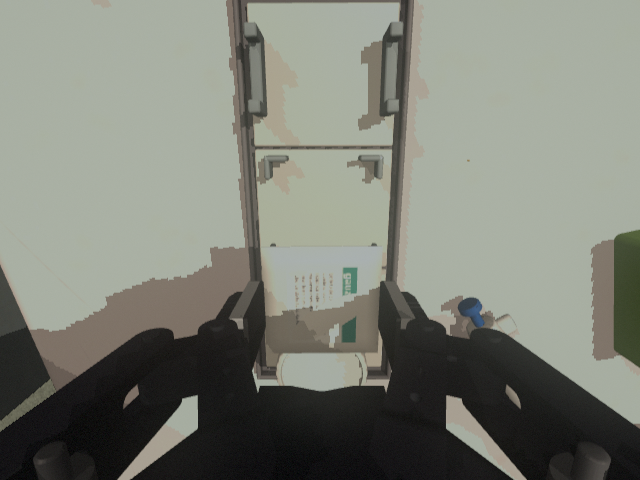

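```bash
python3 -c "
from h import *
C=ld('pics/w15.npy')
a=ray('w',272,162,.024,C);b=ray('w',376,161.5,.024,C);print(a,b,np.hypot(*(b-a)[:2]),np.degrees(np.arctan2(*(b-a)[1::-1])))
u=np.array([np.cos(np.radians(81.05)),np.sin(np.radians(81.05))])
print('pocket',((a+b)/2)[:2]-.037*u)
z=.1109+.0044+.0085
print('pack',quad('w',[(261.5,247),(383.5,247),(379.5,352),(267,352.5)],z,C))
im=cv2.imread('pics/w15.png');cv2.imwrite('pics/w15c.png',cv2.resize(im[130:270,230:420],None,fx=4,fy=4,interpolation=cv2.INTER_CUBIC))
"
```

```text
[0.49700989 0.12442154 0.024     ] [0.56690985 0.11358639 0.024     ] 0.07073474739854438 -8.811256149656595
pocket [0.52620369 0.08245446]
pack (array([0.5223, 0.0644]), [(0.0505, 81.0), (0.0497, 81.7), (0.051, 81.3), (0.05, 81.0)])
```

View pics/w15c.png

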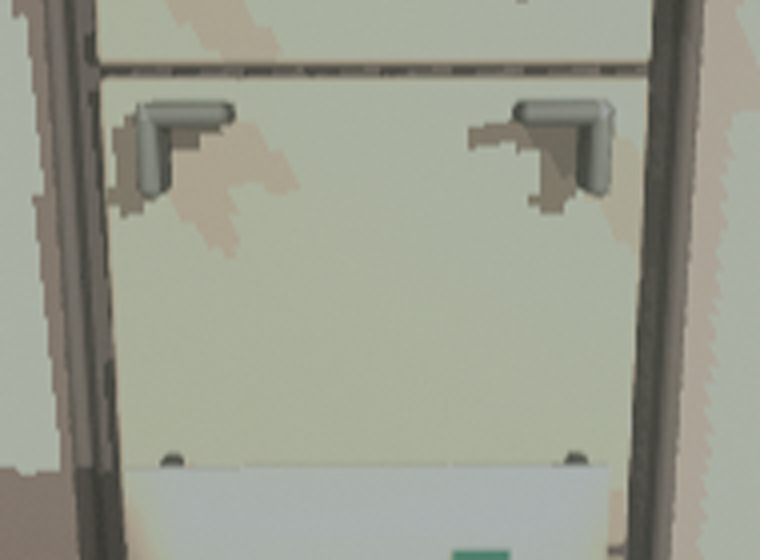

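```bash
python3 -c "
from h import *
C=ld('pics/w15.npy')
P=[ray('w',x/4+230,y/4+130,.024,C)[:2] for x,y in [(150,193),(600,192),(173,454),(577,454)]]
print(P,np.mean(P,0), P[0]-P[2],P[1]-P[3])
"
```

```text
[array([0.49179412, 0.11419977]), array([0.56835919, 0.10214402]), array([0.48652673, 0.06762918]), array([0.55899888, 0.05608706])] [0.52641973 0.08501501] [0.00526739 0.04657059] [0.00936031 0.04605696]
```

Call:
{"method": "play_rows", "body": {"series": "40 1.9 0.05 0 0 0 0;40 0 0 2.5 0 0 0;40 0 0 2.5 0 0 0;40 0 0 2.3 0 0 0;40 0 0 0 0 0 0;40 0 0 0 0 0 0"}}

```text
clock: 15.78
tcp_pos: [0.5265, 0.0822, 0.0398]
orientation: [0.0, 0.761, 0.648, 0.0]
wrist_force: [0.8, 0.1, -0.1]
finger_gap: 0.0508
```

```bash
python3 snap.py w16;  python3 -c "
from h import *
im=cams.read_camera('scene')[:,:,::-1];cv2.imwrite('pics/s16.png',cv2.resize(im[180:280,270:390],None,fx=5,fy=5,interpolation=cv2.INTER_CUBIC))"
```

```text
15.775 [0.5265 0.0822 0.0398] [0.    0.761 0.648 0.   ] [ 0.8  0.1 -0.1] 0.05081962474132177
```

View pics/w16.png

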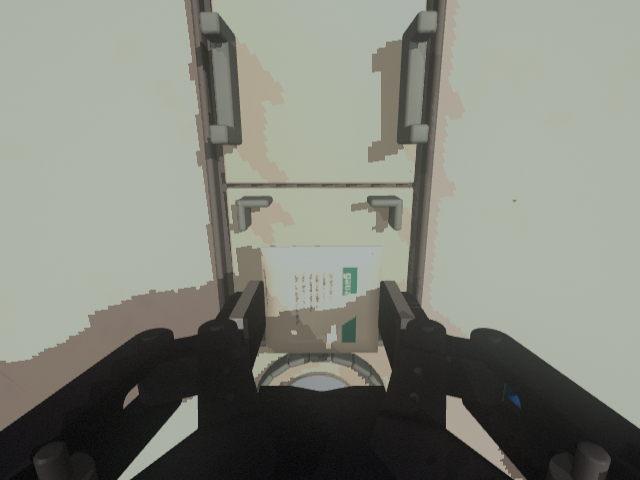

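View pics/s16.png

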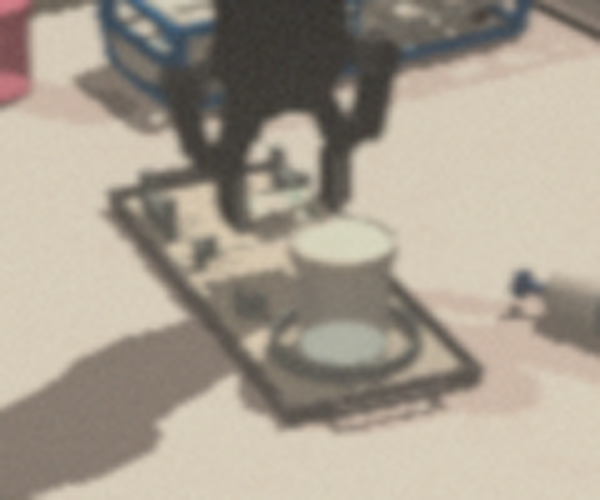

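```bash
python3 -c "
from h import *
C=ld('pics/w16.npy')
im=cv2.imread('pics/w16.png');cv2.imwrite('pics/w16c.png',cv2.resize(im[180:260,220:420],None,fx=4,fy=4,interpolation=cv2.INTER_CUBIC))
u=np.array([np.cos(np.radians(81.05)),np.sin(np.radians(81.05))])
a=ray('w',246.5,206,.024,C);b=ray('w',394.5,205,.024,C);print(np.hypot(*(b-a)[:2]),'pocket',((a+b)/2)[:2]-.037*u)
print('pack',quad('w',[(261.5,247),(383.5,247),(379.5,352),(267,352.5)],.0398+.0129,C))
"
```

```text
0.07211859762276861 pocket [0.52641478 0.08383377]
pack (array([0.5273, 0.0833]), [(0.0505, 80.9), (0.0497, 81.6), (0.051, 81.1), (0.0499, 81.0)])
```

View pics/w16c.png

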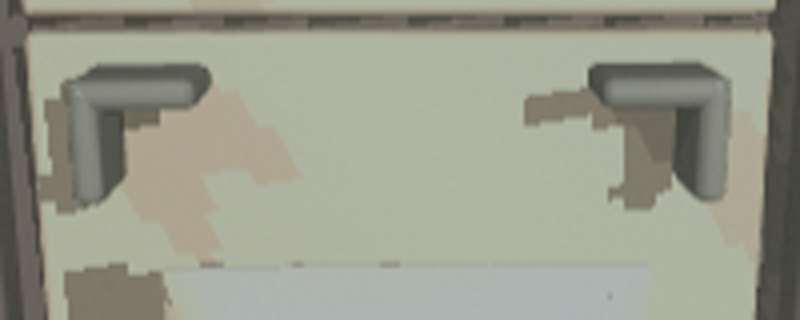

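Call:
{"method": "play_rows", "body": {"series": "40 0 0 1.5 0 0 0;40 0 0 1 0 0 0;40 0 0 0.7 0 0 0;40 0 0 0.2 0 0 0;40 0 0 0 0 0 0;40 0 0 0 0 0 0"}}

```text
clock: 16.62
tcp_pos: [0.5262, 0.0823, 0.0054]
orientation: [0.0, 0.761, 0.649, 0.0]
wrist_force: [0.1, 0.7, -1.3]
finger_gap: 0.0509
```

Call:
{"method": "play_rows", "body": {"series": "40 0 0 0.1 0 0 0;40 0 0 0 0 0 0;74 0 0 0 0 0 0;74 0 0 0 0 0 0;74 0 0 0 0 0 0;74 0 0 -1.5 0 0 0;74 0 0 -3 0 0 0;74 0 0 -4 0 0 0;74 0 0 -4 0 0 0;74 0 0 0 0 0 0"}}

```text
clock: 17.88
tcp_pos: [0.5288, 0.0823, 0.1337]
orientation: [0.003, 0.761, 0.649, 0.003]
wrist_force: [0.3, -0.1, -0.3]
finger_gap: 0.0631
```

```bash
python3 snap.py w17
```

```text
17.875 [0.5288 0.0823 0.1337] [0.003 0.761 0.649 0.003] [ 0.3 -0.1 -0.3] 0.06307251239900256
```

View pics/w17.png

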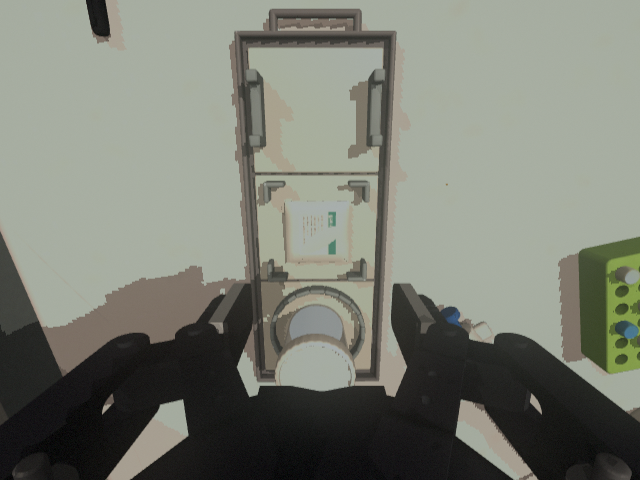

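```bash
python3 -c "
from h import *
C=ld('pics/w17.npy')
im=cv2.imread('pics/w17.png');cv2.imwrite('pics/w17c.png',cv2.resize(im[170:290,240:400],None,fx=5,fy=5,interpolation=cv2.INTER_CUBIC))
print(get_state()['joint_pos'].round(2))
"
```

```text
[ 0.    0.28 -0.25  1.04  0.    1.73]
```

View pics/w17c.png

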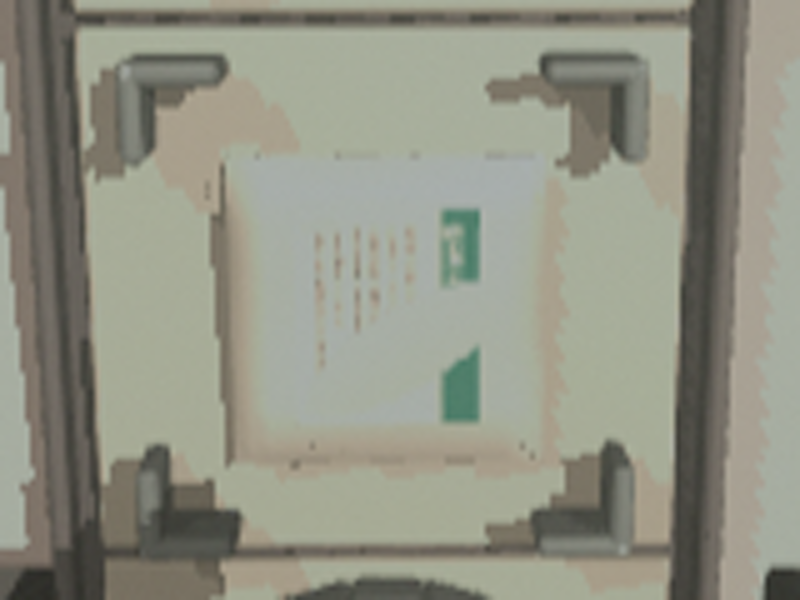

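Call:
{"method": "play_rows", "body": {"series": "80 -4 0.3 0 0 0 0;80 -5.9 0.4 0 0 0 0;80 -6 0.5 0 0 0 0;80 -6 0.5 0 0 0 0;80 -6 0.5 0 0 0 0;80 -6 0.5 0 0 0 0;80 -6 0.5 0 0 0 0;80 -6 0.5 0 0 0 0;80 -5.5 0.4 0 0 0 0;80 0 0 0 0 0 8;80 0 0 0 0 0 8;80 0 0 0 0 0 0"}}

```text
clock: 19.42
tcp_pos: [0.4842, -0.4313, 0.1276]
orientation: [-0.001, 0.844, 0.537, -0.0]
wrist_force: [0.1, 0.0, -0.8]
finger_gap: 0.0681
```

```bash
python3 snap.py w18;python3 -c "
from h import *
C=ld('pics/w17.npy')
print(quad('w',[(x/5+240,y/5+170) for x,y in [(222,157),(546,155),(542,460),(230,465)]],.014,C))
P=[ray('w',x/5+240,y/5+170,.024,C)[:2] for x,y in [(150,83),(617,83),(170,513),(608,513)]];print(np.mean(P,0))
"
```

```text
19.425 [ 0.4842 -0.4313  0.1276] [-0.001  0.844  0.537 -0.   ] [ 0.1  0.  -0.8] 0.06809051809847937
(array([0.5259, 0.0815]), [(0.0519, 81.2), (0.0517, 81.4), (0.0526, 81.7), (0.0522, 80.7)])
[0.52679879 0.08519079]
```

View pics/w18.png

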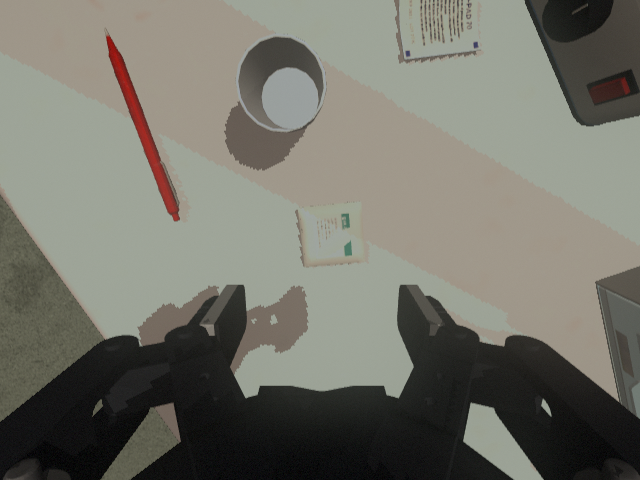

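```bash
python3 -c "
from h import *
im=cv2.imread('pics/w18.png');cv2.imwrite('pics/w18c.png',cv2.resize(im[190:280,280:390],None,fx=6,fy=6,interpolation=cv2.INTER_CUBIC))
"
```

```text
(no output)
```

View pics/w18c.png

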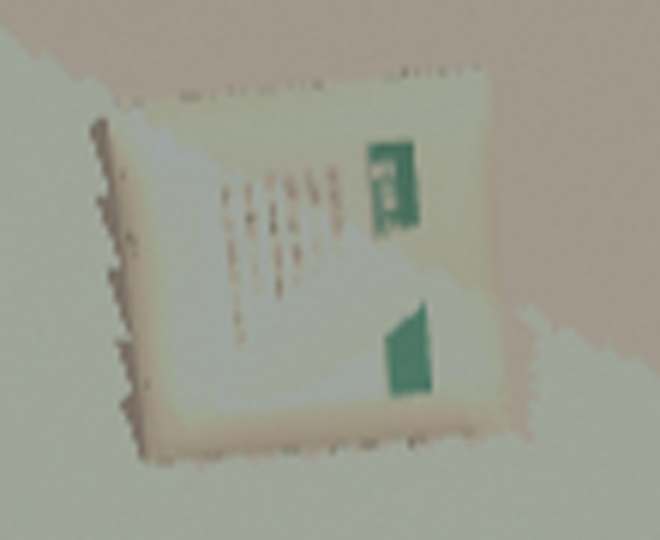

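```bash
python3 -c "
from h import *
C=ld('pics/w18.npy')
p,e=quad('w',[(x/6+280,y/6+190) for x,y in [(100,108),(487,72),(503,430),(145,458)]],.007,C);print(p,e)
q=get_state()['orientation'];print('jaw yaw',90-2*np.degrees(np.arctan2(q[1],q[2])))
print(toolmove([*p,.05]))
"
```

```text
[ 0.4902 -0.4381] [(0.0522, 70.3), (0.0509, 69.3), (0.0507, 69.7), (0.0503, 71.1)]
jaw yaw -24.972588674166047
[-0.39  0.83  7.79]
```

Call:
{"method": "play_rows", "body": {"series": "78 -0.4 0.8 2 0 0 0;78 0 0 2.5 0 0 -5;78 0 0 2.5 0 0 0;78 0 0 2.5 0 0 0;78 0 0 1.5 0 0 0;78 0 0 0 0 0 0"}}

```text
clock: 20.23
tcp_pos: [0.4897, -0.4377, 0.017]
orientation: [-0.002, 0.82, 0.573, -0.0]
wrist_force: [-0.4, 0.1, 0.2]
finger_gap: 0.0666
```

```bash
python3 snap.py w19
```

```text
20.225 [ 0.4897 -0.4377  0.017 ] [-0.002  0.82   0.573 -0.   ] [-0.4  0.1  0.2] 0.06656859333435165
```

View pics/w19.png

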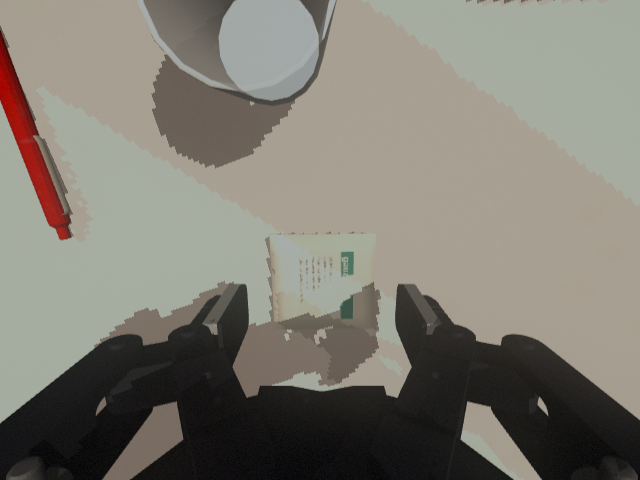

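Call:
{"method": "play_rows", "body": {"series": "78 0 0 1 0 0 0;78 0 0 0.7 0 0 0;78 0 0 0.4 0 0 0;78 0 0 0 0 0 0;40 0 0 0 0 0 0;40 0 0 0 0 0 0;40 0 0 0 0 0 0;40 0 0 0 0 0 0"}}

```text
clock: 21.28
tcp_pos: [0.4908, -0.4391, -0.0015]
orientation: [0.0, 0.82, 0.573, 0.0]
wrist_force: [0.1, -0.4, 3.0]
finger_gap: 0.051
```

```bash
python3 snap.py w20
```

```text
21.275 [ 0.4908 -0.4391 -0.0015] [0.    0.82  0.573 0.   ] [ 0.1 -0.4  3. ] 0.050967024410342295
```

View pics/w20.png

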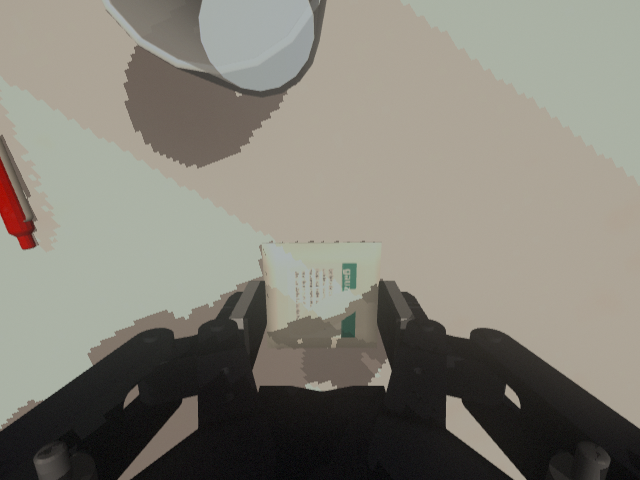

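Call:
{"method": "play_rows", "body": {"series": "40 0 0 -1.5 0 0 0;40 0 0 -3.5 0 0 0;40 0 0 -4 0 0 0;40 1 -0.3 -3 0 0 0;40 5 -1.5 0 0 0 0;40 5.5 -1.6 0 0 0 0;40 5.5 -1.6 0 0 0 0;40 5.5 -1.6 0 0 0 0;40 5.5 -1.6 0 0 0 0;40 5.5 -1.6 0 0 0 0;40 5.5 -1.6 0 0 0 0;40 5 -1.5 0 0 0 0"}}

```text
clock: 22.82
tcp_pos: [0.5207, 0.0207, 0.119]
orientation: [0.0, 0.82, 0.573, 0.0]
wrist_force: [1.0, -0.8, -0.6]
finger_gap: 0.0508
```

Call:
{"method": "play_rows", "body": {"series": "40 4 -1.2 0 0 0 -6;40 0 0 0 0 0 -5.2;40 0 0 0 0 0 0;40 0 0 0 0 0 0"}}

```text
clock: 23.32
tcp_pos: [0.5233, 0.0601, 0.1185]
orientation: [0.0, 0.761, 0.649, 0.0]
wrist_force: [0.5, 0.8, -0.6]
finger_gap: 0.0511
```

```bash
python3 snap.py w21
```

```text
23.325 [0.5233 0.0601 0.1185] [0.    0.761 0.649 0.   ] [ 0.5  0.8 -0.6] 0.051077976830376064
```

View pics/w21.png

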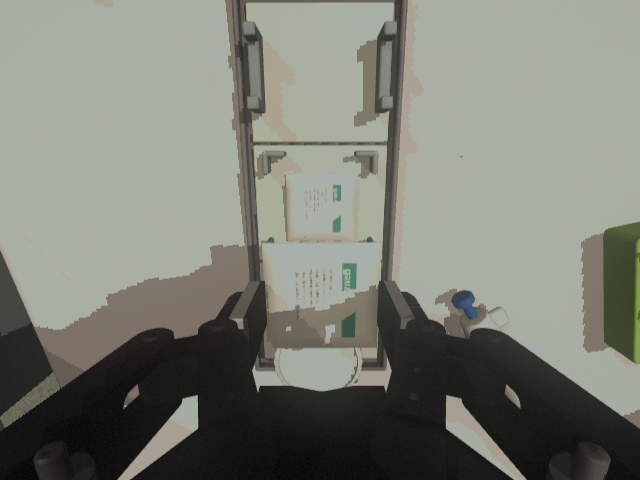

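```bash
python3 -c "
from h import *
im=cv2.imread('pics/w21.png');cv2.imwrite('pics/w21c.png',cv2.resize(im[160:360,240:400],None,fx=3,fy=3,interpolation=cv2.INTER_CUBIC))
cv2.imwrite('pics/w21d.png',cv2.resize(im[160:260,250:390],None,fx=5.7,fy=5.7,interpolation=cv2.INTER_CUBIC))
"
```

```text
(no output)
```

View pics/w21c.png

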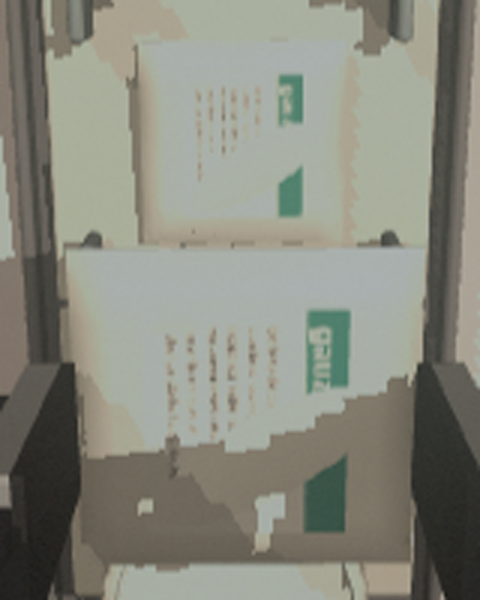

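View pics/w21d.png

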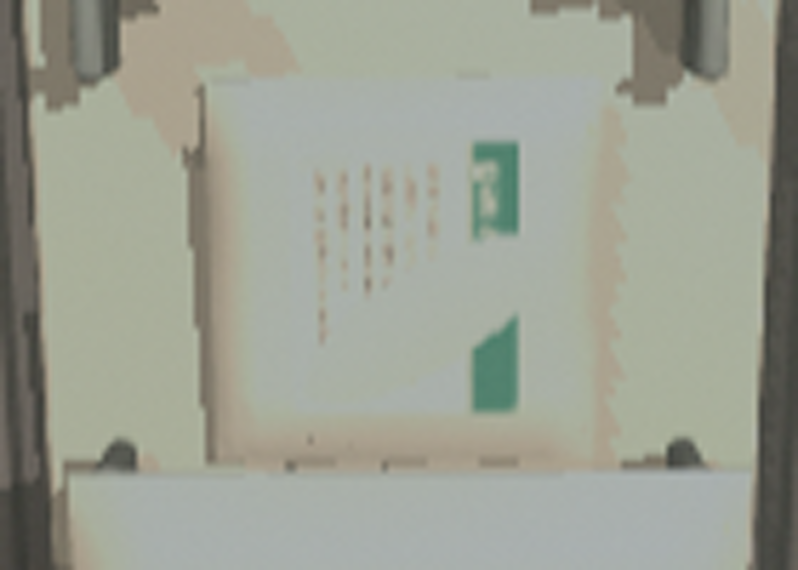

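```bash
python3 -c "
from h import *
C=ld('pics/w21.npy')
A=np.array([ray('w',x/5.7+250,y/5.7+160,.017,C)[:2] for x,y in [(518,143),(518,411),(473,411)]])
B=np.array([ray('w',x/3+240,y/3+160,.129,C)[:2] for x,y in [(350,311),(346,531),(304,531)]])
print(A-B, np.hypot(*(A[0]-A[1])),np.hypot(*(B[0]-B[1])))
for X in (A,B): print(np.degrees(np.arctan2(*(X[0]-X[1])[::-1])))
qa=quad('w',[(x/5.7+250,y/5.7+160) for x,y in [(203,82),(607,80),(600,462),(210,463)]],.014,C);print(qa)
qb=quad('w',[(x/3+240,y/3+160) for x,y in [(65,250),(427,248),(412,560),(80,562)]],.128,C);print(qb)
d=np.array([*(qa[0]-qb[0]),0]);s=get_state();q=s['orientation'];R=Ro.from_quat([q[1],q[2],q[3],q[0]]).as_matrix();print(R.T@d*100, R.T@np.r_[(A-B).mean(0),0]*100)
"
```

```text
[[0.002659   0.02123972]
 [0.0027667  0.02086021]
 [0.00309656 0.02080702]] 0.03571078207980165 0.03535069535366747
81.86691578385404
81.60710253585057
(array([0.5263, 0.0812]), [(0.0524, 81.3), (0.0515, 81.5), (0.0534, 81.1), (0.0513, 80.4)])
(array([0.5237, 0.0618]), [(0.051, 81.3), (0.0501, 81.1), (0.0512, 81.4), (0.0501, 80.9)])
[ 1.95675426e+00 -4.80909496e-02  8.44735409e-05] [ 2.11548666e+00 -4.89705139e-02  9.21149637e-05]
```

Call:
{"method": "play_rows", "body": {"series": "40 2.05 -0.05 0 0 0 0;40 0 0 2.5 0 0 0;40 0 0 2.5 0 0 0;40 0 0 2.4 0 0 0;40 0 0 0 0 0 0;40 0 0 0 0 0 0"}}

```text
clock: 24.12
tcp_pos: [0.5265, 0.0804, 0.0449]
orientation: [0.0, 0.76, 0.65, 0.0]
wrist_force: [0.4, 0.3, 0.7]
finger_gap: 0.0506
```

```bash
python3 snap.py w22; python3 -c "
from h import *
im=cv2.imread('pics/w22.png');cv2.imwrite('pics/w22c.png',cv2.resize(im[160:370,220:420],None,fx=2.8,fy=2.8,interpolation=cv2.INTER_CUBIC))"
```

```text
24.125 [0.5265 0.0804 0.0449] [0.   0.76 0.65 0.  ] [0.4 0.3 0.7] 0.05061060715928704
```

View pics/w22c.png

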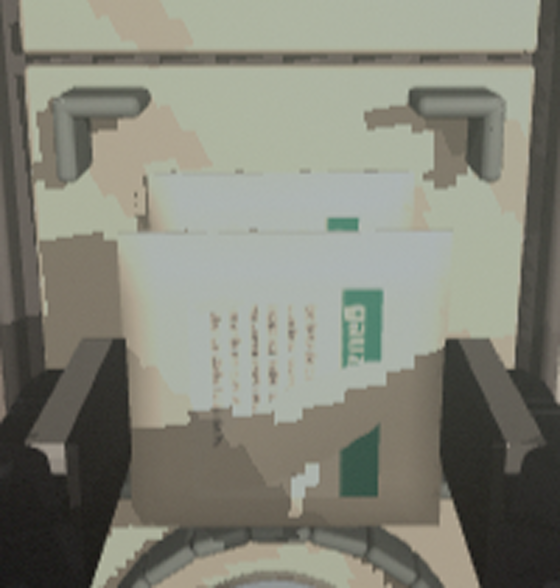

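```bash
python3 -c "
from h import *
C=ld('pics/w22.npy')
f=lambda x,y,z: ray('w',x/2.8+220,y/2.8+160,z,C)[:2]
zb=.0449+.0015+.008
a=[f(148,173,.015),f(413,172,.015)];b=[f(118,233,zb),f(452,232,zb)]
d=np.mean(a,0)-np.mean(b,0);print(a,b,d)
g=f(358,218,.017)-f(382,290,zb+.001);print(g)
s=get_state();q=s['orientation'];R=Ro.from_quat([q[1],q[2],q[3],q[0]]).as_matrix();print(R.T@[*d,0]*100,R.T@[*g,0]*100)"
```

```text
[array([0.50490277, 0.11148821]), array([0.55516001, 0.10374588])] [array([0.50579292, 0.11069736]), array([0.55564374, 0.10297706])] [-0.00068694  0.00077984]
[-0.00053504  0.00109378]
[ 0.06631958 -0.08001236 -0.00010372] [ 9.96980083e-02 -6.99026852e-02 -7.46391894e-05]
```

Call:
{"method": "play_rows", "body": {"series": "40 0.08 -0.07 0.8 0 0 0;40 0 0 1 0 0 0;40 0 0 0.7 0 0 0;40 0 0 0.35 0 0 0;40 0 0 0 0 0 0;40 0 0 0 0 0 0"}}

```text
clock: 24.92
tcp_pos: [0.5255, 0.0817, 0.0156]
orientation: [0.0, 0.76, 0.65, 0.0]
wrist_force: [-0.1, 0.1, -0.8]
finger_gap: 0.0509
```

Call:
{"method": "play_rows", "body": {"series": "40 0 0 0.05 0 0 0;40 0 0 0 0 0 0;74 0 0 0 0 0 0;74 0 0 0 0 0 0;74 0 0 0 0 0 0;74 0 0 -1.5 0 0 0;74 0 0 -3 0 0 0;74 0 0 -4 0 0 0;74 0 0 -4 0 0 0;74 0 0 0 0 0 0"}}

```text
clock: 26.18
tcp_pos: [0.5281, 0.0817, 0.1448]
orientation: [0.003, 0.76, 0.65, 0.003]
wrist_force: [0.9, 0.1, -0.7]
finger_gap: 0.0633
```

```bash
python3 snap.py w23; python3 -c "
from h import *
im=cv2.imread('pics/w23.png');cv2.imwrite('pics/w23c.png',cv2.resize(im[160:380,220:420],None,fx=2.7,fy=2.7,interpolation=cv2.INTER_CUBIC))
im=cams.read_camera('scene')[:,:,::-1];cv2.imwrite('pics/s23.png',cv2.resize(im[180:280,270:390],None,fx=5,fy=5,interpolation=cv2.INTER_CUBIC))
print(get_state()['joint_pos'].round(2))"
```

```text
26.175 [0.5281 0.0817 0.1448] [0.003 0.76  0.65  0.003] [ 0.9  0.1 -0.7] 0.06331777543452456
[ 0.    0.27 -0.23  1.06  0.    1.73]
```

View pics/w23c.png

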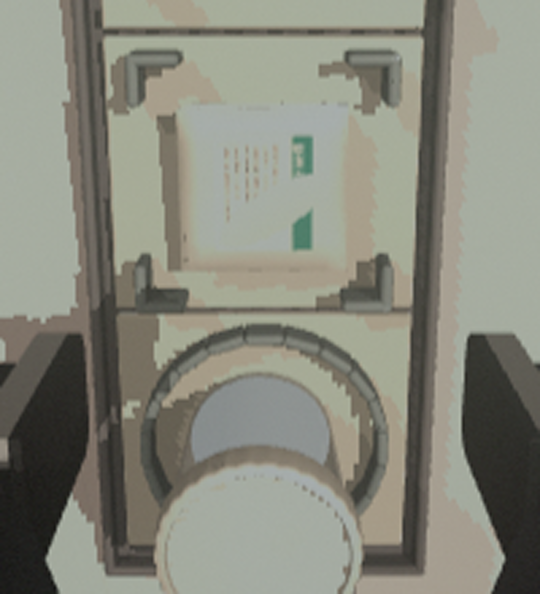

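View pics/s23.png

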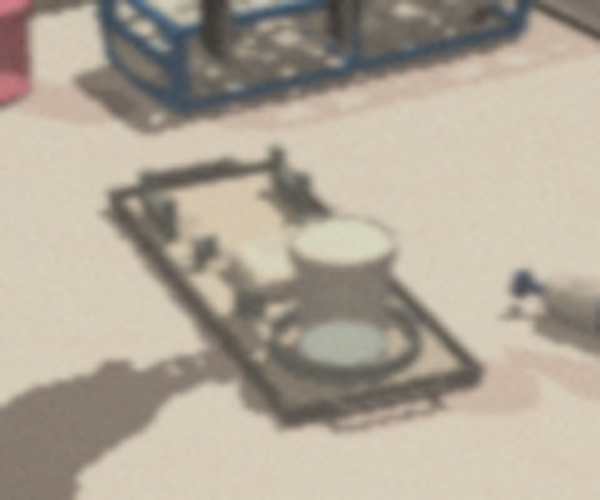

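Call:
{"method": "play_rows", "body": {"series": "60 4 -3 0 0 0 0;60 4.3 -3.2 0 0 0 0;60 4.3 -3.2 0 0 0 0;60 4.3 -3.2 0 0 0 -1.4;60 4.3 -3.2 0 0 0 0;60 0 0 2 0 0 0;60 0 0 0 0 0 0"}}

```text
clock: 27.15
tcp_pos: [0.3985, 0.3145, 0.1178]
orientation: [-0.001, 0.751, 0.66, -0.003]
wrist_force: [-1.0, -0.1, -0.6]
finger_gap: 0.0513
```

```bash
python3 snap.py w24; python3 -c "
from h import *
print(get_state()['joint_pos'].round(2))"
```

```text
27.15 [0.3985 0.3145 0.1178] [-0.001  0.751  0.66  -0.003] [-1.  -0.1 -0.6] 0.05133376697543774
[ 0.51  0.25 -0.32  1.   -0.    2.21]
```

View pics/w24.png

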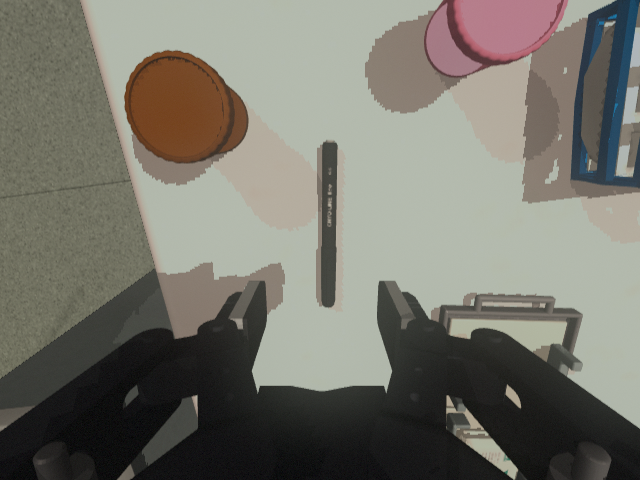

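```bash
python3 -c "
from h import *
im=cv2.imread('pics/w24.png');C=ld('pics/w24.npy')
for c in contours(seg(im,310,130,350,315,lambda h:h[...,2]<75)):
  r=rect('w',c,.007,C);print(r,c.min(0),c.max(0),toolmove([*r[0],.05]))
cv2.imwrite('pics/w24c.png',cv2.resize(im[130:320,270:390],None,fx=3,fy=3,interpolation=cv2.INTER_CUBIC))
im=cams.read_camera('scene')[:,:,::-1];cv2.imwrite('pics/s24.png',cv2.resize(im[180:260,220:320],None,fx=7,fy=7,interpolation=cv2.INTER_CUBIC))
"
```

```text
((0.40401268005371094, 0.31642454862594604), (0.1325322687625885, 0.010663357563316822), 82.6157455444336) [322 143] [336 306] [0.28 0.44 6.88]
```

View pics/w24c.png

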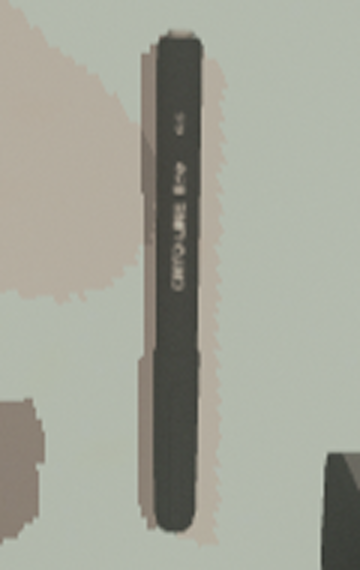

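Call:
{"method": "play_rows", "body": {"series": "40 0.4 0.45 2 0 0 0;40 0 0 2.5 0 0 0;40 0 0 2.5 0 0 0;40 0 0 1.5 0 0 0;40 0 0 1 0 0 0;40 0 0 0 0 0 0"}}

```text
clock: 28.0
tcp_pos: [0.4059, 0.3181, 0.0249]
orientation: [-0.0, 0.752, 0.659, -0.0]
wrist_force: [-0.4, 0.5, 0.4]
finger_gap: 0.0343
```

```bash
python3 snap.py w25; python3 -c "
from h import *
im=cams.read_camera('scene')[:,:,::-1];cv2.imwrite('pics/s25.png',cv2.resize(im[170:250,210:310],None,fx=7,fy=7,interpolation=cv2.INTER_CUBIC))"
```

```text
28.0 [0.4059 0.3181 0.0249] [-0.     0.752  0.659 -0.   ] [-0.4  0.5  0.4] 0.034311370754291824
```

View pics/w25.png

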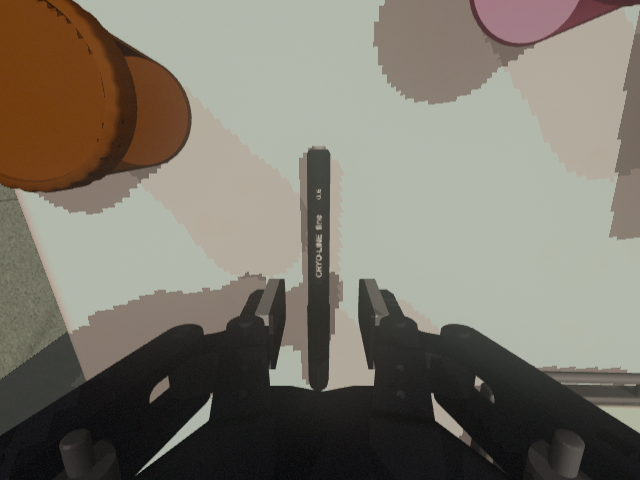

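View pics/s25.png

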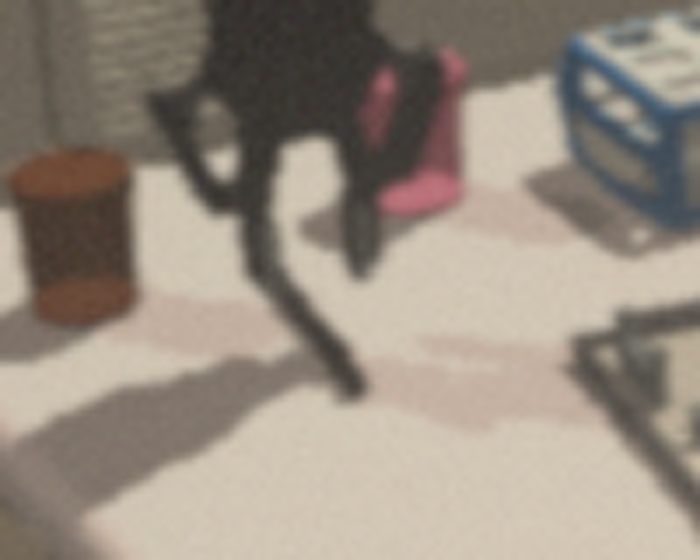

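Call:
{"method": "play_rows", "body": {"series": "40 0 0 0.8 0 0 0;40 0 0 0.7 0 0 0;40 0 0 0.5 0 0 0;40 0 0 0 0 0 0;25 0 0 0 0 0 0;10 0 0 0 0 0 0;5 0 0 0 0 0 0;5 0 0 0 0 0 0;5 0 0 0 0 0 0;5 0 0 0 0 0 0", "newtons": 30}}

```text
clock: 29.35
tcp_pos: [0.4061, 0.3185, 0.0054]
orientation: [0.0, 0.752, 0.659, 0.0]
wrist_force: [-0.9, -0.0, 2.9]
finger_gap: 0.0098
```

```bash
python3 snap.py w26
```

```text
29.35 [0.4061 0.3185 0.0054] [0.    0.752 0.659 0.   ] [-0.9 -0.   2.9] 0.009765194289724586
```

View pics/w26.png

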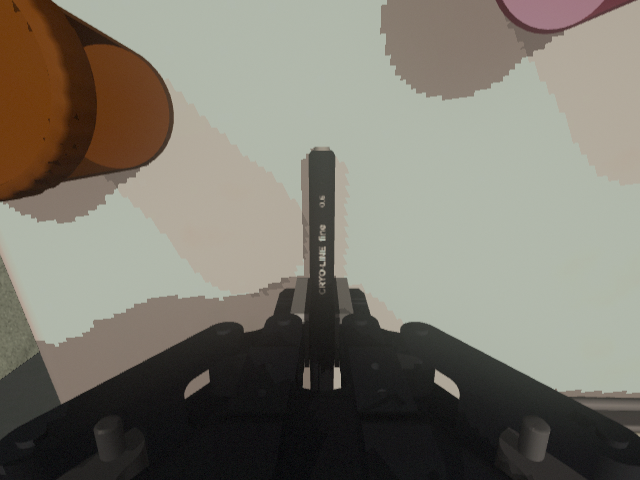

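Call:
{"method": "play_rows", "body": {"series": "5 0 0 -1 0 0 0;5 0 0 -3 0 0 0;5 0 0 -4 0 0 0;5 0 0 -4 0 0 0;5 0 0 0 0 0 -9;5 0 0 0 0 0 -10;5 0 0 0 0 0 -10;5 0 0 0 0 0 -10;5 0 0 0 0 0 -10;5 0 0 0 0 0 -10;5 0 0 0 0 0 -10;5 0 0 0 0 0 -10"}}

```text
clock: 30.9
tcp_pos: [0.4057, 0.3183, 0.1254]
orientation: [-0.0, 0.158, 0.987, -0.0]
wrist_force: [-0.3, -0.2, -0.2]
finger_gap: 0.0091
```

Call:
{"method": "play_rows", "body": {"series": "5 0 0 0 0 0 -9.5;5 0 0 0 0 0 0"}}

```text
clock: 31.15
tcp_pos: [0.4058, 0.3183, 0.1253]
orientation: [-0.0, 0.08, 0.997, 0.0]
wrist_force: [0.8, 0.6, -0.5]
finger_gap: 0.0094
```

```bash
python3 snap.py w27; python3 -c "
from h import *
q=get_state()['orientation'];print('jaw yaw',90-2*np.degrees(np.arctan2(q[1],q[2])))
print(toolmove([.54,.172,.12]),get_state()['joint_pos'].round(2))"
```

```text
31.15 [0.4058 0.3183 0.1253] [-0.     0.08   0.997  0.   ] [ 0.8  0.6 -0.5] 0.009437123626599228
jaw yaw 80.80544127045309
[-15.59 -12.3    0.53] [ 0.51  0.26 -0.3   1.02  0.    0.67]
```

View pics/w27.png

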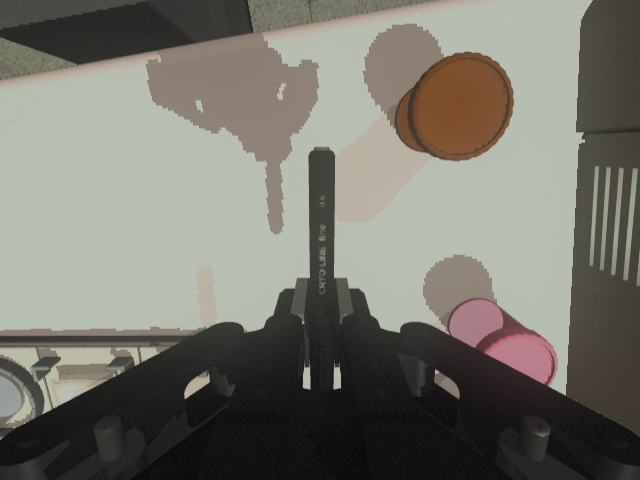

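```bash
python3 -c "
from h import *
C=ld('pics/w27.npy');p=ray('w',321,147,.1253+.001,C);print(toolmove(p))
C=ld('pics/w26.npy');s=get_state();p=ray('w',321,147,.0064,C)
R=Ro.from_quat([.752,.659,0,0]).as_matrix();print(R.T@(p-[.4061,.3185,.0054])*100)"
```

```text
[ 6.76 -0.19 -0.1 ]
[ 6.59812891 -0.02766556 -0.1       ]
```

Call:
{"method": "play_rows", "body": {"series": "5 -4 -3 0 0 0 -0.2;5 -4 -3.2 0 0 0 0;5 -4 -3.2 0 0 0 0;5 -1 -1 0 0 0 0;5 0 0 0 0 0 0;5 0 0 0 0 0 0"}}

```text
clock: 31.95
tcp_pos: [0.5172, 0.1963, 0.125]
orientation: [-0.001, 0.077, 0.997, 0.0]
wrist_force: [-0.9, -0.0, -0.5]
finger_gap: 0.0091
```

```bash
python3 snap.py w28
```

```text
31.95 [0.5172 0.1963 0.125 ] [-0.001  0.077  0.997  0.   ] [-0.9 -0.  -0.5] 0.009053562807821838
```

View pics/w28.png

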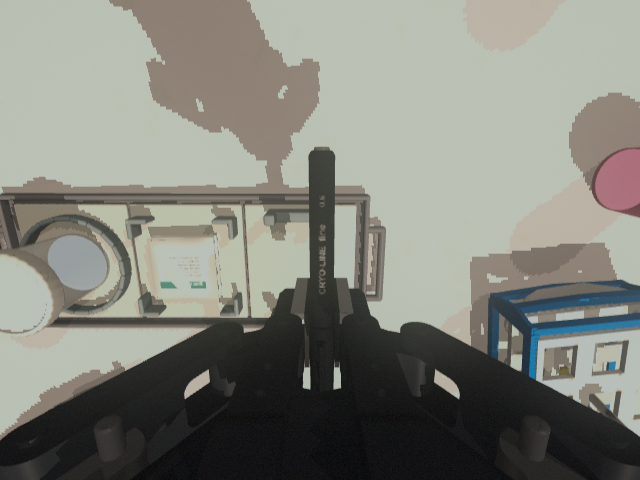

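```bash
python3 -c "
from h import *
im=cv2.imread('pics/w17.png');cv2.imwrite('pics/w17e.png',cv2.resize(im[30:180,220:410],None,fx=4,fy=4,interpolation=cv2.INTER_CUBIC))"
```

```text
(no output)
```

View pics/w17e.png

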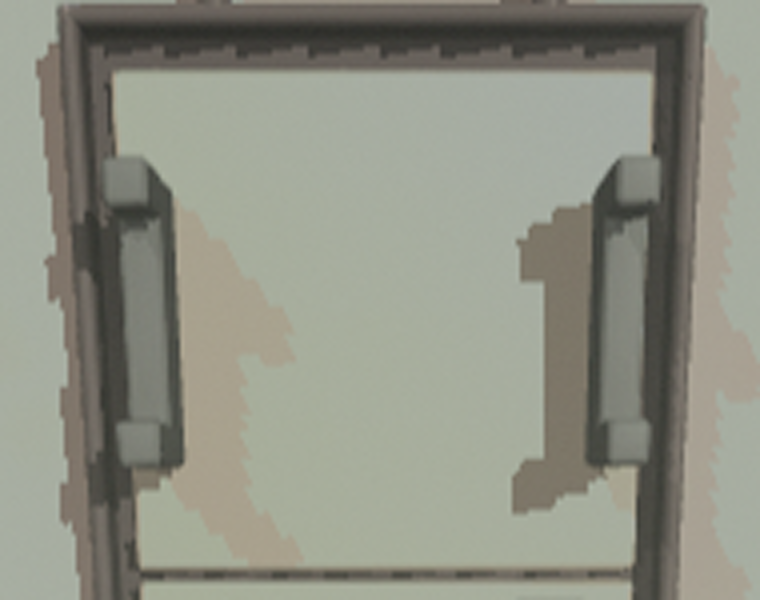

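```bash
python3 -c "
from h import *
C=ld('pics/w17.npy')
P=np.array([ray('w',x/4+220,y/4+30,.036,C)[:2] for x,y in [(126,182),(638,180),(139,443),(629,442)]]);print(P.round(4),P.mean(0),np.hypot(*(P[1]-P[0])),np.hypot(*(P[2]-P[0])))
p=P.mean(0)
print(np.array([.5259,.0815])+.09*np.array([.1556,.9878]),np.array([.5262,.0838])+.09*np.array([.1556,.9878]))
C=ld('pics/w28.npy')
print('left cheek seam pixel', [proj('w',[*x,.036],C).round(0) for x in P])
print(toolmove([*p,.125]),toolmove([.540,.172,.125]))
"
```

```text
[[0.5013 0.2006]
 [0.5857 0.1875]
 [0.4946 0.1594]
 [0.5794 0.146 ]] [0.54024034 0.17336873] 0.08543384210954313 0.04170543369099212
[0.539904 0.170402] [0.540204 0.172702]
left cheek seam pixel [array([326., 221.]), array([326., 327.]), array([268., 221.]), array([272., 328.])]
[-2.63 -1.93  0.  ] [-2.63 -2.07  0.  ]
```

Call:
{"method": "play_rows", "body": {"series": "5 -2.6 -2 0 0 0 0;5 0 0 2 0 0 0;5 0 0 2.5 0 0 0;5 0 0 2.5 0 0 0;5 0 0 1.3 0 0 0;5 0 0 0 0 0 0;5 0 0 0 0 0 0"}}

```text
clock: 32.88
tcp_pos: [0.5415, 0.1723, 0.0431]
orientation: [0.001, 0.077, 0.997, 0.0]
wrist_force: [0.7, 0.4, 0.1]
finger_gap: 0.0095
```

```bash
python3 snap.py w29; python3 -c "
from h import *
im=cams.read_camera('scene')[:,:,::-1];cv2.imwrite('pics/s29.png',cv2.resize(im[180:280,270:390],None,fx=5,fy=5,interpolation=cv2.INTER_CUBIC))
print(toolmove([.5402,.1728,.03]))"
```

```text
32.875 [0.5415 0.1723 0.0431] [0.001 0.077 0.997 0.   ] [0.7 0.4 0.1] 0.009478672590632948
[0.17 0.04 1.33]
```

View pics/w29.png

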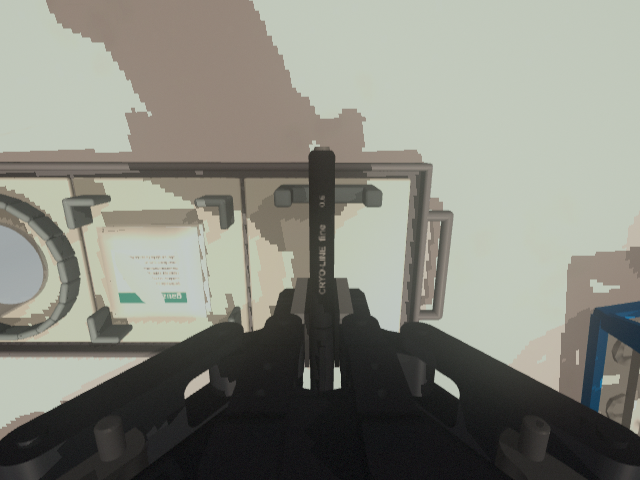

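View pics/s29.png

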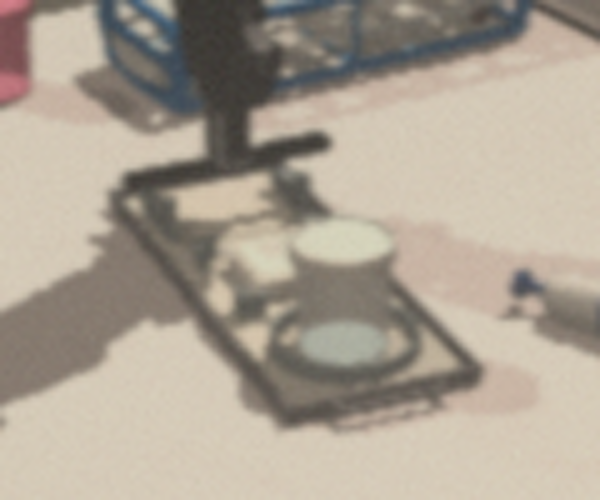

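```bash
python3 -c "
from h import *
C=ld('pics/w29.npy')
im=cv2.imread('pics/w29.png');cv2.imwrite('pics/w29c.png',cv2.resize(im[135:235,250:410],None,fx=5,fy=5,interpolation=cv2.INTER_CUBIC))
for u,v,z in [(283,199,.036),(373,196,.036),(321,148,.0435),(321,200,.05)]: print(toolmove(ray('w',u,v,z,C)))"
```

```text
[ 4.5  -1.91  0.72]
[4.64 2.21 0.72]
[ 6.75 -0.16 -0.04]
[ 4.66 -0.16 -0.68]
```

View pics/w29c.png

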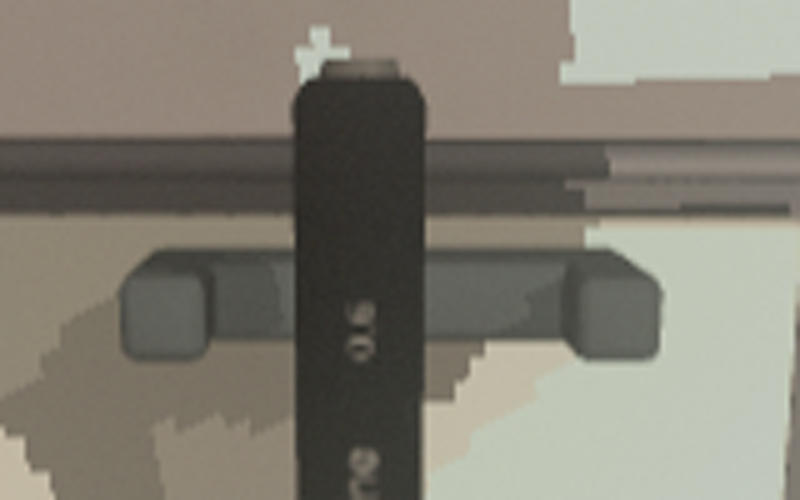

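Call:
{"method": "play_rows", "body": {"series": "5 0.23 0.28 0 0 0 0;5 0 0 0.7 0 0 0;5 0 0 0.5 0 0 0;5 0 0 0 0 0 0;5 0 0 0 0 0 0"}}

```text
clock: 33.6
tcp_pos: [0.5389, 0.1748, 0.0298]
orientation: [-0.0, 0.077, 0.997, -0.0]
wrist_force: [0.3, -0.4, 0.4]
finger_gap: 0.0093
```

```bash
python3 snap.py w30; python3 -c "
from h import *
im=cams.read_camera('scene')[:,:,::-1];cv2.imwrite('pics/s30.png',cv2.resize(im[180:280,270:390],None,fx=5,fy=5,interpolation=cv2.INTER_CUBIC))
im=cv2.imread('pics/w30.png');cv2.imwrite('pics/w30c.png',cv2.resize(im[135:235,250:410],None,fx=5,fy=5,interpolation=cv2.INTER_CUBIC))"
```

```text
33.6 [0.5389 0.1748 0.0298] [-0.     0.077  0.997 -0.   ] [ 0.3 -0.4  0.4] 0.009331012063859336
```

View pics/w30c.png

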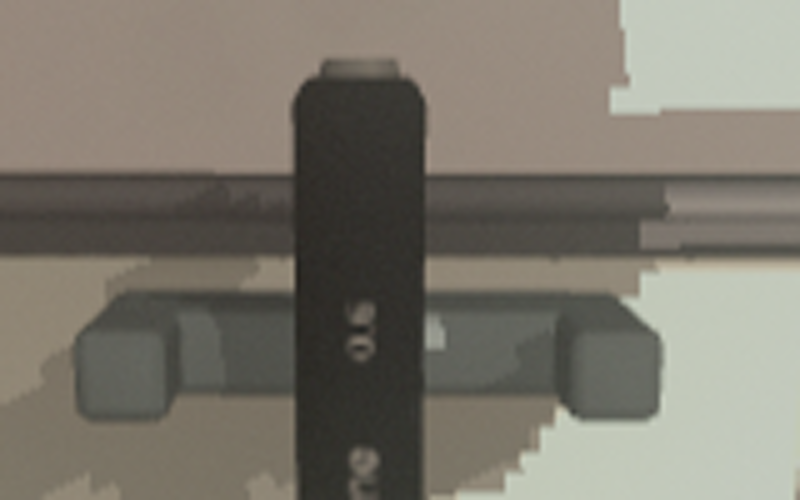

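View pics/s30.png

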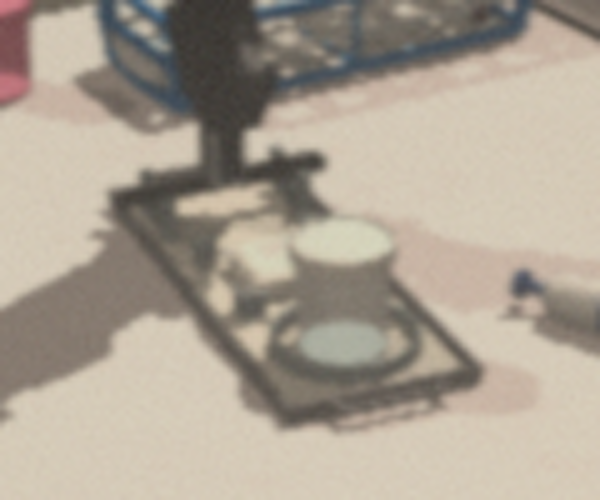

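```bash
python3 -c "
from h import *
C=ld('pics/w30.npy')
for u,v,z in [(274.2,210,.036),(373.2,210,.036),(321.5,147.3,.0305)]: print(toolmove(ray('w',u,v,z,C)))"
```

```text
[ 4.21 -2.16 -0.6 ]
[ 4.21  2.02 -0.6 ]
[ 6.76 -0.16 -0.05]
```

Call:
{"method": "play_rows", "body": {"series": "5 -0.05 0 0.05 0 0 0;5 0 0 0 0 0 0;14 0 0 0 0 0 0;25 0 0 0 0 0 0;35 0 0 0 0 0 0;35 0 0 0 0 0 0;35 0 0 -1 0 0 0;35 0 0 -2.5 0 0 0;35 0 0 -4 0 0 0;35 0 0 -5 0 0 0;35 5 0 -2 0 0 0;35 0 0 0 0 0 0"}}

```text
clock: 35.2
tcp_pos: [0.4886, 0.1831, 0.1775]
orientation: [0.001, 0.076, 0.997, 0.001]
wrist_force: [1.2, 0.4, 0.5]
finger_gap: 0.0295
```

```bash
python3 snap.py w31; python3 -c "
from h import *
im=cams.read_camera('scene')[:,:,::-1];cv2.imwrite('pics/s31.png',cv2.resize(im[180:280,270:390],None,fx=5,fy=5,interpolation=cv2.INTER_CUBIC))"
```

```text
35.2 [0.4886 0.1831 0.1775] [0.001 0.076 0.997 0.001] [1.2 0.4 0.5] 0.029477172979069422
```

View pics/w31.png

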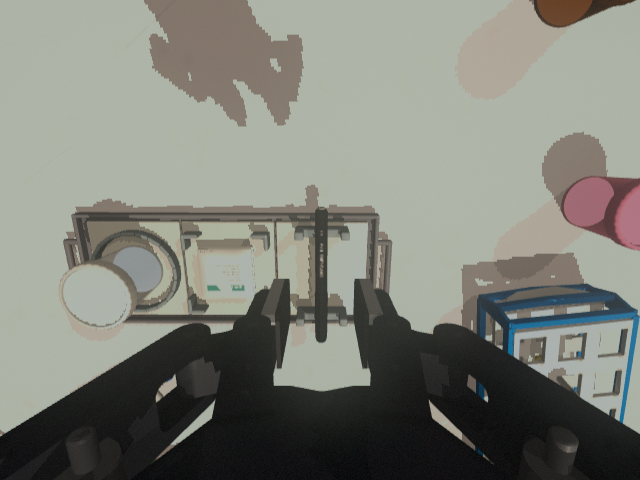

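View pics/s31.png

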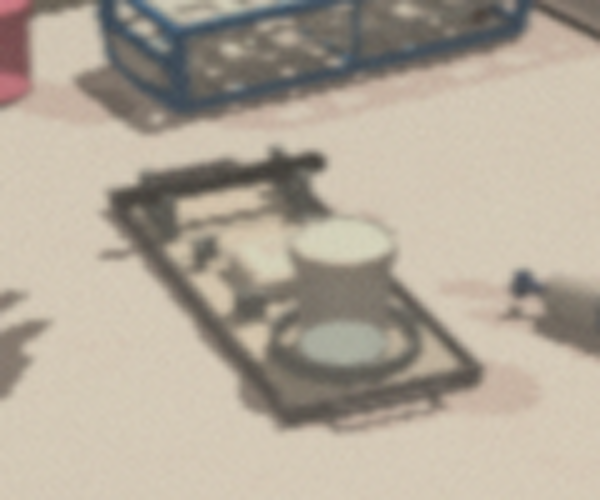

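Call:
{"method": "play_rows", "body": {"series": "35 1 -4.5 -1 0 0 0;35 0 -5.5 -1 0 0 0;35 0 -5.5 0 0 0 0;35 0 -2.5 0 0 0 0;35 0 0 0 0 0 0;35 0 0 0 0 0 0"}}

```text
clock: 36.05
tcp_pos: [0.453, 0.0063, 0.1941]
orientation: [-0.0, 0.077, 0.997, 0.0]
wrist_force: [0.6, 0.5, -1.2]
finger_gap: 0.0297
```

```bash
python3 snap.py w32; python3 -c "
from h import *
im=cv2.imread('pics/w31.png');cv2.imwrite('pics/w31c.png',cv2.resize(im[195:355,270:390],None,fx=3.7,fy=3.7,interpolation=cv2.INTER_CUBIC))"
```

```text
36.05 [0.453  0.0063 0.1941] [-0.     0.077  0.997  0.   ] [ 0.6  0.5 -1.2] 0.029680123865966558
```

View pics/w32.png

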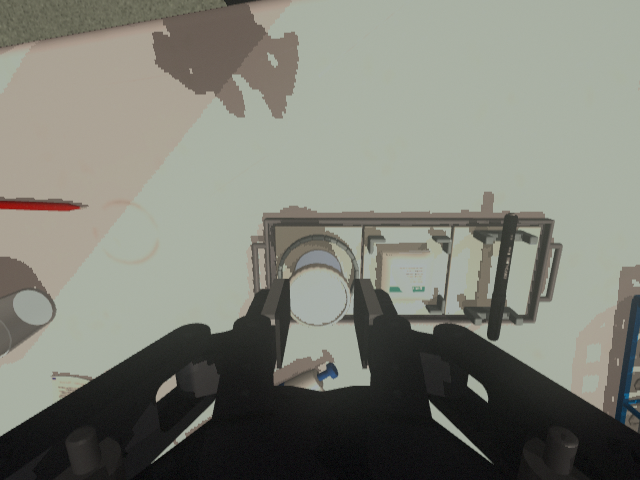

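View pics/w31c.png

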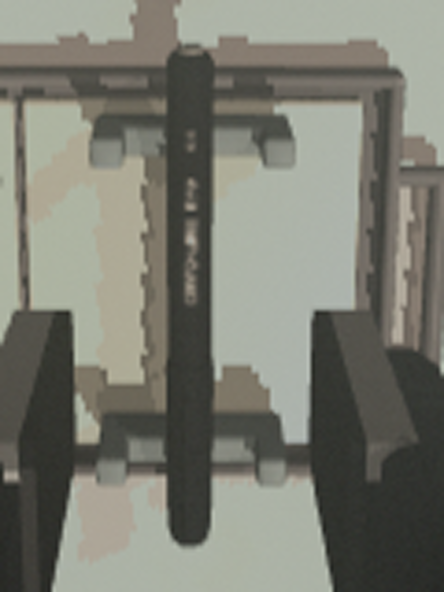

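```bash
python3 -c "
from h import *
C=ld('pics/w31.npy');f=lambda x,y,z:ray('w',x/3.7+270,y/3.7+195,z,C)[:2]
e=np.array([f(190,47,.031),f(190,545,.031)]);h=np.array([f(*p,.036) for p in [(107,152),(279,152),(112,470),(271,470)]])
print(e.mean(0),h.mean(0),np.degrees(np.arctan2(*(e[0]-e[1])[::-1])),np.hypot(*(e[0]-e[1])),np.hypot(*(h[0]-h[2])))
im=cv2.imread('pics/w32.png');cv2.imwrite('pics/w32c.png',cv2.resize(im[220:340,260:380],None,fx=5,fy=5,interpolation=cv2.INTER_CUBIC))
"
```

```text
[0.53992557 0.17380287] [0.53968366 0.17439959] 171.27844885802065 0.13578165068093925 0.08562962134037524
```

View pics/w32c.png

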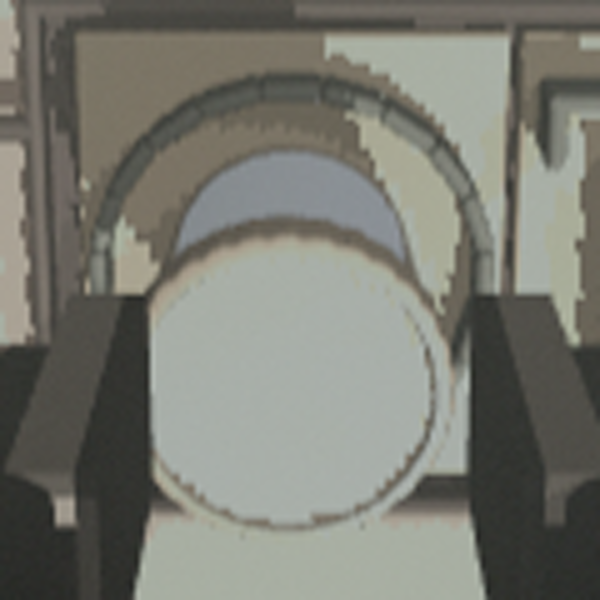

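```bash
python3 -c "
from h import *
from scipy.optimize import least_squares
def fit(C,p,z,sc,off,r0=None):
    P=np.array([ray('w',*q,z,C)[:2] for q in np.array(p)/sc+off])
    f=(lambda a:np.hypot(*(P-a[:2]).T)-r0) if r0 else (lambda a:np.hypot(*(P-a[:2]).T)-a[2]); r=least_squares(f,[.51,0]+([] if r0 else [.04])); return r.x.round(4),np.abs(r.fun).max().round(4)
C=ld('pics/w32.npy')
print(fit(C,[(101,270),(108,230),(127,185),(160,143),(210,106),(260,91),(320,90),(362,103),(410,128),(445,165),(470,205),(483,255)],.02,5,[260,220]))
B=[(178,240),(195,205),(230,170),(291,150),(345,165),(380,195),(405,240)]
print(fit(C,B,.0085,5,[260,220]),fit(C,B,.0085,5,[260,220],.0246))
C=ld('pics/w23.npy')
print(fit(C,[(153,440),(160,410),(180,375),(210,350),(247,335),(290,336),(325,352),(355,375),(374,405),(381,440),(375,485),(157,480)],.02,2.7,[220,160]))
print(fit(C,[(191,430),(200,402),(225,381),(261,374),(295,381),(320,402),(330,430),(190,450),(331,450)],.0085,2.7,[220,160]))
"
```

```text
(array([ 0.5098, -0.0069,  0.039 ]), np.float64(0.0004))
(array([ 0.5116, -0.0076,  0.0243]), np.float64(0.0005)) (array([ 0.512 , -0.0076]), np.float64(0.0006))
(array([ 0.5132, -0.0055,  0.0389]), np.float64(0.0012))
(array([ 0.5101, -0.0094,  0.0249]), np.float64(0.0005))
```

```bash
python3 -c "
from workcell import workorder,get_state
print(get_state()['clock']);print(workorder.hand_in())"
```

```text
36.1
the job is handed in; nothing more can be done
None
```

The kit is made up in the order asked and was handed in at 36.1 s, well under the 104 s limit. The capped cup stands in the round nest, the two gauze packs are stacked in the square pocket, and the black marker lies across both cheeks of the pen rest. I touched none of the look-alikes.

- **Marker:** the last measurement put it within about 1 mm of centred lengthwise, between the horns and parallel to the tray's short side.
- **Gauze packs:** the last close view of the pocket shows them flat and neatly stacked. I corrected the second pack's last offset, about 1 mm, before lowering it.
- **Cup:** it stands upright, but two wrist views disagreed about how well it is centred. One put it about 2 mm from the middle of the nest, the other about 5 mm, with the offsets pointing opposite ways. The true error is probably 2–3 mm, so I left it alone.
- **Forces:** the highest wrist force I read was about 24 N, when the fingertips touched the worktop while closing on the first gauze pack.
- **Finger position:** with the jaws open, the fingertips appeared about 10 mm behind the TCP instead of ahead of it as the description says. I set the gauze and marker grasp heights by what I saw and by contact with the worktop.

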